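# Reload the film printer's cassette drawer

### The arm

A 7-joint arm with a two-finger parallel gripper is mounted at the origin on the work surface. World frame = base frame: x ahead of the robot, y to its left, z up, the work surface at z = 0. Lengths are in mm, angles in degrees, forces in N, time in s.
With the tool pointing down it reaches from about 400 to 850 mm from the base axis. Payload 4.4 kg.
Tool frame: the origin (TCP) lies at the very end of the fingers, on their centre line; the grasp point (between the pads) lies 19 mm behind it; z points along the fingers, y is the direction in which the jaws open and shut (so a half turn about z gives the same grasp; the last joint's range is limited). The gripper opens to 94 mm and grips with 3 to 60 N. Pads are 16 mm wide; open, the fingers measure 119 mm over their backs; the gripper's body (75 mm by 177 mm) begins 78 mm behind the grasp point.
Start: joints at [-71.837, 36.005, 2.206, 86.941, -1.547, 57.084, -1.146], TCP at [242.764, 602.979, 205.478] pointing down, gripper open.
Joint ranges: [-175.42, 175.42], [-21.48, 121.26], [-71.46, 75.88], [10.55, 141.38], [-63.04, 243.04], [13.31, 113.54], [-168.57, 168.57]. Speed limits (degrees/s): [147.25, 147.25, 180, 180, 180, 180, 180].

### API

Orientations are given as a 3x3 rotation matrix whose columns are the frame's x, y, z axes.
In Python, from plant import r, optics gives the robot as it stands.
- The arm moves only by the tool play_rows, never from a script. Its argument "deltas" is a list of rows, each an object of numbers: "grip": the closure, from 0 (fully open) to 1 (shut); "x", "y", "z": the shift along the tool's x, y, z each as a share of 150 mm, from -1 to 1; "rx", "ry", "rz": the turn, a rotation vector about the tool's x, y, z each as a share of 45 degrees, from -1 to 1. In form: [{"grip": .., "x": .., "y": .., "z": .., "rx": .., "ry": .., "rz": ..}, ...]. A call has exactly 10 rows; each row is the pose to reach, as a shift and turn from the pose measured when the call began, along the tool's axes at that moment; what a row does not reach only later rows make up. A row lasts 1/8 s, in which the tool goes at most 62.5 mm and 10.7 degrees, less where a joint would pass 70% of its speed; a pose out of reach is approached as far as the arm can. A call with a number of a shift or a turn outside -1 to 1 is refused whole. A call with a gripper value outside its range is refused whole. The fingers move at their own pace and stop on an object; the grip force is fixed at half the most. Time passes only in rows, so rows that repeat a pose let the fingers close, or fill a call up. It gives the time, the measured TCP pose, the force and the opening at its end, in the units of the state.
- r.sense(): the state, without advancing time (a new reading comes with each control period).
- optics.get_image(name): name is "scene" or "top"; returns the picture (384x512x3 uint8, red, green, blue); there is no depth.
- optics.camera_info(name): a dict with "intrinsics" (3x3 intrinsics, pixels), "eye" and "rotation" of the camera in the world. Camera axes: x right, y down, z forward; pixel columns grow to the right and rows downward; lengths in mm; the calibration is good to about 2 mm. A picture is of the moment at which its call begins. camera_info takes no time and is no camera call.
- r.sign_off(): hands the job in, once; it reports no verdict.
The state is a dict: "clock": time; "joint_positions": joint angles; "qd": joint speeds; "joint_torque": joint torques, N m; "tool_pos": TCP position; "orientation": TCP orientation; "wrist_force": force on the tool from outside, world axes, zero at the start; "ft_torque": the same for the moment, N m; "width": finger opening in mm.
Only numpy, scipy, OpenCV 4.12 (cv2) and the standard library are available. Lean on these libraries where they do the work, as an engineer would, in place of code of your own. Each camera call takes 0.05 s, during which the arm holds its last target.

### The job

Take the wooden release pin from its tray and poke its dowel into the small square hole in the back of the grey machine, so that the spring latch lets the drawer spring out at the front. Stand every loose cassette from the bench upright in an empty bay of the drawer, leaving those already in it in their bays, then push the drawer shut until it latches. Lay the pin back inside its tray and do not disturb the other things on the bench.

Things in the scene. Friction and masses are not known exactly. Their poses are not given: they have to be found in the camera images.
- machine: fixed grey machine casing, 225 (its x) x 200 (y) x 98 mm high, origin at the centre of its underside. Its +x points out of its back (the side with the release hole), its -x out of its front, where the drawer comes out. Back wall 6 mm thick, its outer face at x = +110 mm; the top over the rear 64 mm is a clear window over the latch; the rest of the top is solid
- hole (a point): centre, on the outer face of the back wall, of the square release hole (22 x 22 mm, axis level along the machine's x, 55 mm above the bench). The latch's 24 mm high steel arm stands 21 mm behind this point, inside. Axes as machine: +x points outwards
- latch (a joint): angle of the spring latch, rad: 0 at rest (it locks the drawer when that is home), up to 0.42 pushed. Something pushed in through the hole swings it; its arm at the hole goes inwards 26 mm per rad. The drawer is let go at about 0.3 rad, that is a thing reaching about 29 mm in from the outer face; the arm stops at about 32 mm. It takes about 2 to 5 N. It springs back by itself, and when the drawer is pushed in the latch gives way and snaps in behind it
- drawer (a joint): drawer travel, m: 0 latched shut, 0.15 fully out (towards the machine's -x). A spring of 4 N shut and 1 N fully out drives it out when the latch lets go. To latch it must be pushed about 3 mm past 0 (it stops at -0.004), which takes about 10 N; left alone it then rests between -0.001 and 0.002
- drawer_mid (a point): centre of the drawer's inner floor, 13 mm above the bench; moves with the drawer; axes as machine. The white drawer has 6 bays, 2 along x by 3 along y, each 70 (x) x 54 (y) mm inside, centred at x = -37 and +37 mm, y = -58, 0 and +58 mm from this point; dividers and walls 4 mm thick rise 32 mm above the floor. With the drawer fully out all bays lie open to above
- drawer_front (a point): centre of the outer face of the drawer's flat white front panel (200 wide, 82 mm high, from 6 to 88 mm above the bench, 7 mm thick); moves with the drawer; axes as machine, so the face looks along -x. No handle: it is pushed shut
- pin: wooden release pin, loose: a square handle 70 x 24 x 24 mm with a round dowel 12 mm thick and 80 mm long standing out of one end; 60 g. Origin at the centre of the handle, x along the axis towards the dowel's tip
- pin_tip (a point): end of the pin's dowel, on its axis, 115 mm from the pin's origin
- tray: fixed shallow black tray for the pin, 96 (x) x 206 (y) mm outside, walls 4 mm thick and 14 mm high, floor 4 mm thick; origin at the centre of its underside
- fresh0: cassette, a plain grey plastic block 60 (its x) x 44 (its y) x 42 mm high, with a grip tab 40 (x) x 18 (y) x 26 mm high standing on the middle of its top (68 mm high in all), about 110 g; origin at the centre of its underside, z up. The same either way round. Stands loose on the bench at the start (may be absent)
- fresh1: cassette, a plain grey plastic block 60 (its x) x 44 (its y) x 42 mm high, with a grip tab 40 (x) x 18 (y) x 26 mm high standing on the middle of its top (68 mm high in all), about 110 g; origin at the centre of its underside, z up. The same either way round. Stands loose on the bench at the start (may be absent)
- fresh2: cassette, a plain grey plastic block 60 (its x) x 44 (its y) x 42 mm high, with a grip tab 40 (x) x 18 (y) x 26 mm high standing on the middle of its top (68 mm high in all), about 110 g; origin at the centre of its underside, z up. The same either way round. Stands loose on the bench at the start (may be absent)
- fresh3: cassette, a plain grey plastic block 60 (its x) x 44 (its y) x 42 mm high, with a grip tab 40 (x) x 18 (y) x 26 mm high standing on the middle of its top (68 mm high in all), about 110 g; origin at the centre of its underside, z up. The same either way round. Stands loose on the bench at the start (may be absent)
- stock0: cassette, a plain grey plastic block 60 (its x) x 44 (its y) x 42 mm high, with a grip tab 40 (x) x 18 (y) x 26 mm high standing on the middle of its top (68 mm high in all), about 110 g; origin at the centre of its underside, z up. The same either way round. In a bay of the shut drawer at the start (may be absent)
- stock1: cassette, a plain grey plastic block 60 (its x) x 44 (its y) x 42 mm high, with a grip tab 40 (x) x 18 (y) x 26 mm high standing on the middle of its top (68 mm high in all), about 110 g; origin at the centre of its underside, z up. The same either way round. In a bay of the shut drawer at the start (may be absent)
- stock2: cassette, a plain grey plastic block 60 (its x) x 44 (its y) x 42 mm high, with a grip tab 40 (x) x 18 (y) x 26 mm high standing on the middle of its top (68 mm high in all), about 110 g; origin at the centre of its underside, z up. The same either way round. In a bay of the shut drawer at the start (may be absent)
- stock3: cassette, a plain grey plastic block 60 (its x) x 44 (its y) x 42 mm high, with a grip tab 40 (x) x 18 (y) x 26 mm high standing on the middle of its top (68 mm high in all), about 110 g; origin at the centre of its underside, z up. The same either way round. In a bay of the shut drawer at the start (may be absent)
- stock4: cassette, a plain grey plastic block 60 (its x) x 44 (its y) x 42 mm high, with a grip tab 40 (x) x 18 (y) x 26 mm high standing on the middle of its top (68 mm high in all), about 110 g; origin at the centre of its underside, z up. The same either way round. In a bay of the shut drawer at the start (may be absent)
- stock5: cassette, a plain grey plastic block 60 (its x) x 44 (its y) x 42 mm high, with a grip tab 40 (x) x 18 (y) x 26 mm high standing on the middle of its top (68 mm high in all), about 110 g; origin at the centre of its underside, z up. The same either way round. In a bay of the shut drawer at the start (may be absent)
- tape_roll: bystander: roll core of brown card, 84 mm across, 45 mm high, standing flat on the bench; origin under its centre; not to be disturbed
- jar: bystander: white jar, 70 mm across, 90 mm high; origin under its centre; not to be disturbed
- carton: bystander: closed carton 90 x 130 x 60 mm high; origin under its centre; not to be disturbed

How it is judged (in metres and radians):
On the way, in this order (a step that is already met when the one before it is completed fails the run):
1. the latch is pushed open with the pin's dowel through the release hole (x of pin_tip in the frame of hole below -0.022 m and y of pin_tip in the frame of hole between -0.012 and 0.012 m and z of pin_tip in the frame of hole between -0.012 and 0.012 m and value of joint latch above 0.2 rad).
2. with the drawer out, every cassette stands in a bay of it (value of joint drawer above 0.1 m and x of fresh0 in the frame of drawer_mid between -0.046 and 0.046 m and y of fresh0 in the frame of drawer_mid between -0.067 and 0.067 m and z of fresh0 in the frame of drawer_mid between -0.008 and 0.008 m and angle between each of fresh0, fresh1, fresh2, fresh3, stock0, stock1, stock2, stock3, stock4, stock5's own z axis and vertical below 0.12 rad and x of fresh1 in the frame of drawer_mid between -0.046 and 0.046 m and y of fresh1 in the frame of drawer_mid between -0.067 and 0.067 m and z of fresh1 in the frame of drawer_mid between -0.008 and 0.008 m and x of fresh2 in the frame of drawer_mid between -0.046 and 0.046 m and y of fresh2 in the frame of drawer_mid between -0.067 and 0.067 m and z of fresh2 in the frame of drawer_mid between -0.008 and 0.008 m and x of fresh3 in the frame of drawer_mid between -0.046 and 0.046 m and y of fresh3 in the frame of drawer_mid between -0.067 and 0.067 m and z of fresh3 in the frame of drawer_mid between -0.008 and 0.008 m and x of stock0 in the frame of drawer_mid between -0.046 and 0.046 m and y of stock0 in the frame of drawer_mid between -0.067 and 0.067 m and z of stock0 in the frame of drawer_mid between -0.008 and 0.008 m and x of stock1 in the frame of drawer_mid between -0.046 and 0.046 m and y of stock1 in the frame of drawer_mid between -0.067 and 0.067 m and z of stock1 in the frame of drawer_mid between -0.008 and 0.008 m and x of stock2 in the frame of drawer_mid between -0.046 and 0.046 m and y of stock2 in the frame of drawer_mid between -0.067 and 0.067 m and z of stock2 in the frame of drawer_mid between -0.008 and 0.008 m and x of stock3 in the frame of drawer_mid between -0.046 and 0.046 m and y of stock3 in the frame of drawer_mid between -0.067 and 0.067 m and z of stock3 in the frame of drawer_mid between -0.008 and 0.008 m and x of stock4 in the frame of drawer_mid between -0.046 and 0.046 m and y of stock4 in the frame of drawer_mid between -0.067 and 0.067 m and z of stock4 in the frame of drawer_mid between -0.008 and 0.008 m and x of stock5 in the frame of drawer_mid between -0.046 and 0.046 m and y of stock5 in the frame of drawer_mid between -0.067 and 0.067 m and z of stock5 in the frame of drawer_mid between -0.008 and 0.008 m), for 0.2 s.
At the end, for the whole second after the job is handed in: The drawer is shut and latched (within 5 mm of home, the latch sprung back), every cassette stands upright on the drawer's floor in a bay, and the pin lies at rest wholly inside its tray (value of joint drawer below 0.005 m and value of joint latch below 0.08 rad and x of fresh0 in the frame of drawer_mid between -0.046 and 0.046 m and y of fresh0 in the frame of drawer_mid between -0.067 and 0.067 m and z of fresh0 in the frame of drawer_mid between -0.008 and 0.008 m and angle between each of fresh0, fresh1, fresh2, fresh3, stock0, stock1, stock2, stock3, stock4, stock5's own z axis and vertical below 0.12 rad and x of fresh1 in the frame of drawer_mid between -0.046 and 0.046 m and y of fresh1 in the frame of drawer_mid between -0.067 and 0.067 m and z of fresh1 in the frame of drawer_mid between -0.008 and 0.008 m and x of fresh2 in the frame of drawer_mid between -0.046 and 0.046 m and y of fresh2 in the frame of drawer_mid between -0.067 and 0.067 m and z of fresh2 in the frame of drawer_mid between -0.008 and 0.008 m and x of fresh3 in the frame of drawer_mid between -0.046 and 0.046 m and y of fresh3 in the frame of drawer_mid between -0.067 and 0.067 m and z of fresh3 in the frame of drawer_mid between -0.008 and 0.008 m and x of stock0 in the frame of drawer_mid between -0.046 and 0.046 m and y of stock0 in the frame of drawer_mid between -0.067 and 0.067 m and z of stock0 in the frame of drawer_mid between -0.008 and 0.008 m and x of stock1 in the frame of drawer_mid between -0.046 and 0.046 m and y of stock1 in the frame of drawer_mid between -0.067 and 0.067 m and z of stock1 in the frame of drawer_mid between -0.008 and 0.008 m and x of stock2 in the frame of drawer_mid between -0.046 and 0.046 m and y of stock2 in the frame of drawer_mid between -0.067 and 0.067 m and z of stock2 in the frame of drawer_mid between -0.008 and 0.008 m and x of stock3 in the frame of drawer_mid between -0.046 and 0.046 m and y of stock3 in the frame of drawer_mid between -0.067 and 0.067 m and z of stock3 in the frame of drawer_mid between -0.008 and 0.008 m and x of stock4 in the frame of drawer_mid between -0.046 and 0.046 m and y of stock4 in the frame of drawer_mid between -0.067 and 0.067 m and z of stock4 in the frame of drawer_mid between -0.008 and 0.008 m and x of stock5 in the frame of drawer_mid between -0.046 and 0.046 m and y of stock5 in the frame of drawer_mid between -0.067 and 0.067 m and z of stock5 in the frame of drawer_mid between -0.008 and 0.008 m and x of pin in the frame of tray between -0.045 and 0.045 m and y of pin in the frame of tray between -0.1 and 0.1 m and z of each of pin, pin_tip in the frame of tray below 0.03 m and x of pin_tip in the frame of tray between -0.045 and 0.045 m and y of pin_tip in the frame of tray between -0.1 and 0.1 m and linear speed of pin below 0.02 m/s); the robot touches nothing.
It fails at once if the card roll core is shifted by more than 4 cm (distance of tape_roll from where it was at the start of the episode above 0.04 m).
It fails at once if the jar is shifted by more than 4 cm (distance of jar from where it was at the start of the episode above 0.04 m).
It fails at once if the carton is shifted by more than 4 cm (distance of carton from where it was at the start of the episode above 0.04 m).
Of fresh0, fresh1, fresh2, fresh3 only 3 to 4 are there at a start; the rules pass over those that are not, and their reading is None.
Of stock0, stock1, stock2, stock3, stock4, stock5 only 1 to 2 are there at a start; the rules pass over those that are not, and their reading is None.
At some moment in a run one of fresh0, fresh1, fresh2, fresh3 may be knocked a few centimetres aside while the robot is not near it.
Once in a run the grip may slacken for a moment while it holds something.
It also fails if it takes over 210 s, if anything falls off the work surface, if the arm or the gripper's body presses on something with over 40 N, if the wrist force passes 120 N, or if a joint passes its speed limit or range.

## Working session

There is one attempt and no reset: what is moved stays moved. The work goes in short steps, Python scripts to look and compute and a tool call to move; the robot and the scene stay as the last step left them, time stands still between calls to the robot, and variables do not carry over. Pictures are saved under pics/ and viewed, and the job is handed in when it is done.

Besides the shell and the picture viewer there is one more tool, called after ">>>" as a command line: name --argument value ..., lists and objects as JSON in quotes. play_rows: Moves the arm, as the interface text tells. Its arguments: {"type":"object","properties":{"deltas":{"type":"array","items":{"type":"object","properties":{"grip":{"type":"number"},"x":{"type":"number","minimum":-1,"maximum":1},"y":{"type":"number","minimum":-1,"maximum":1},"z":{"type":"number","minimum":-1,"maximum":1},"rx":{"type":"number","minimum":-1,"maximum":1},"ry":{"type":"number","minimum":-1,"maximum":1},"rz":{"type":"number","minimum":-1,"maximum":1}}}}},"required":["deltas"]}

```bash
ls; mkdir -p pics; python3 - <<'E'
from plant import r, optics
import cv2
for n in("scene","top"):
    cv2.imwrite(f"pics/{n}0.png",cv2.cvtColor(optics.get_image(n),cv2.COLOR_RGB2BGR)); print(optics.camera_info(n))
print(r.sense())
E
```

```text
pics
{'intrinsics': array([[406.57609097,   0.        , 255.18313784],
       [  0.        , 406.57609097, 190.65097422],
       [  0.        ,   0.        ,   1.        ]]), 'eye': array([ 947.78862893, -612.9326562 , 1122.29195915]), 'rotation': array([[ 0.81723798,  0.48168739, -0.31638481],
       [ 0.57615342, -0.67049956,  0.46741585],
       [ 0.01301244, -0.56427617, -0.82548354]])}
{'intrinsics': array([[401.12140531,   0.        , 253.51156055],
       [  0.        , 401.12140531, 191.67719999],
       [  0.        ,   0.        ,   1.        ]]), 'eye': array([ 290.06075754,  -29.05951843, 1326.34724415]), 'rotation': array([[ 0.00882035, -0.97506113,  0.22176112],
       [-0.99995198, -0.00765323,  0.00612169],
       [-0.00427184, -0.22180447, -0.97508181]])}
{'clock': 0.1, 'joint_positions': array([-71.83775975,  36.05192641,   2.20341843,  86.98883202,
        -1.54635723,  57.08529998,  -1.14644817]), 'qd': array([ 0.07707952, -0.16999915, -0.03701025, -0.1003175 ,  0.00046224,
       -0.06616844,  0.05766072]), 'joint_torque': array([ 3.52569150e-03, -5.50789404e+01,  1.14745103e+00, -1.87116569e+01,
       -5.21728175e-02,  1.91880798e-02,  4.23877611e-05]), 'tool_pos': array([242.54110035, 602.41228944, 204.67346148]), 'orientation': array([[-9.27621143e-01,  3.73521963e-01, -5.99024903e-04],
       [ 3.73522442e-01,  9.27619812e-01, -1.57156583e-03],
       [-3.13469884e-05, -1.68156694e-03, -9.99998586e-01]]), 'wrist_force': array([0.11081691, 0.09596847, 0.37037942]), 'ft_torque': array([ 0.02205891, -0.02012158, -0.00051696]), 'width': 93.80666580936403}
```

View pics/scene0.png

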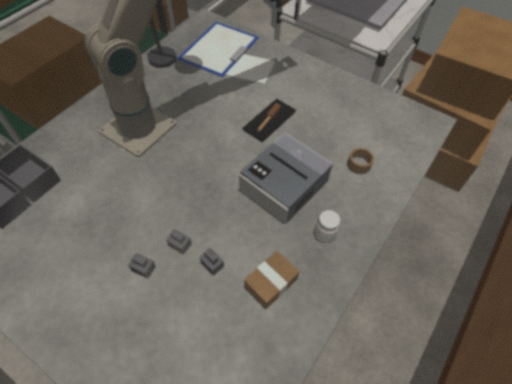

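View pics/top0.png

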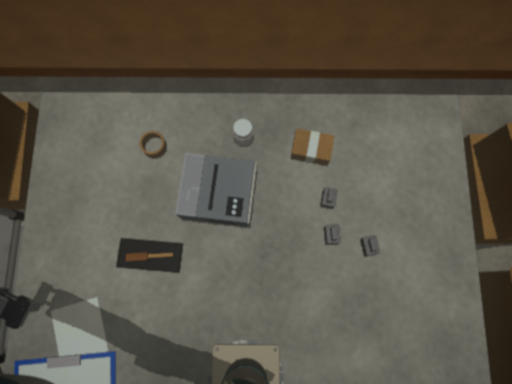

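Top view: machine at (217,188) with its window/back side to the left (+y), tray at (150,255), three cassettes at (329,197), (332,234), (370,245), carton (313,146), jar (243,130), and roll (153,144). I'll enlarge this next.

```bash
cat > h.py <<'E'
import cv2,numpy as np
from plant import r,optics
def crop(n,x0,y0,x1,y1,s,out,img=None):
    im=optics.get_image(n) if img is None else img
    c=cv2.cvtColor(im[y0:y1,x0:x1],cv2.COLOR_RGB2BGR)
    c=cv2.resize(c,None,fx=s,fy=s,interpolation=cv2.INTER_CUBIC)
    for x in range((x0+9)//10*10,x1,10):
        cv2.line(c,(int((x-x0+.5)*s),0),(int((x-x0+.5)*s),6 if x%20 else 12),(0,255,255),1)
        if x%20==0: cv2.putText(c,str(x),(int((x-x0+.5)*s)-8,22),0,.35,(0,255,255),1)
    for y in range((y0+9)//10*10,y1,10):
        cv2.line(c,(0,int((y-y0+.5)*s)),(6 if y%20 else 12,int((y-y0+.5)*s)),(0,255,255),1)
        if y%20==0: cv2.putText(c,str(y),(14,int((y-y0+.5)*s)+4),0,.35,(0,255,255),1)
    cv2.imwrite("pics/"+out,c); return im
def back(n,uv,z):
    i=optics.camera_info(n);uv=np.atleast_2d(uv).astype(float)
    d=np.c_[uv,np.ones(len(uv))]@np.linalg.inv(i['intrinsics']).T@np.array(i['rotation']).T
    e=np.array(i['eye']);t=(z-e[2])/d[:,2]
    return e+d*t[:,None]
def proj(n,P):
    i=optics.camera_info(n);c=(np.atleast_2d(P)-i['eye'])@np.array(i['rotation'])@i['intrinsics'].T
    return c[:,:2]/c[:,2:]
E
python3 - <<'E'
from h import *
im=cv2.cvtColor(cv2.imread('pics/top0.png'),cv2.COLOR_BGR2RGB)
crop('top',105,115,265,235,5,'a1.png',im)
crop('top',105,225,195,280,8,'a2.png',im)
crop('top',285,120,390,265,4,'a3.png',im)
im=cv2.cvtColor(cv2.imread('pics/scene0.png'),cv2.COLOR_BGR2RGB)
crop('scene',230,90,390,210,5,'b1.png',im)
crop('scene',120,210,310,310,4,'b3.png',im)
E
```

```text
(no output)
```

View pics/a1.png

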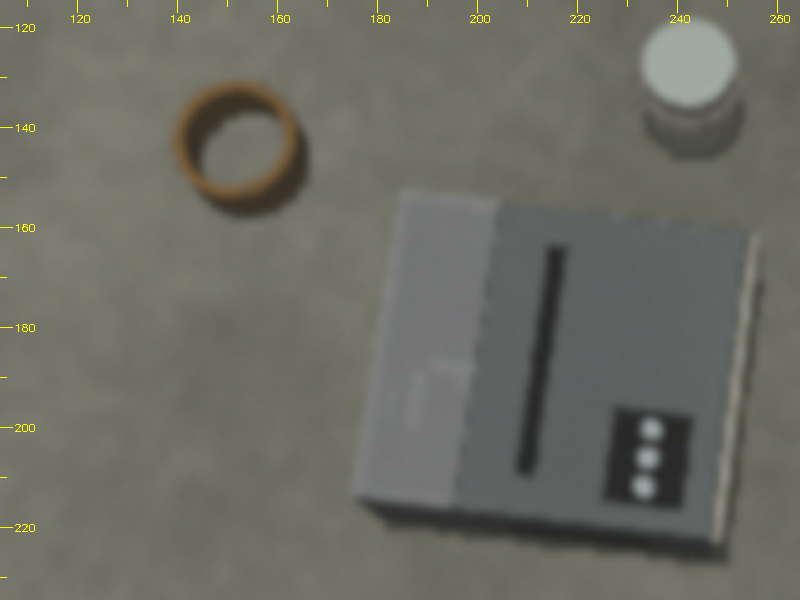

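View pics/a2.png

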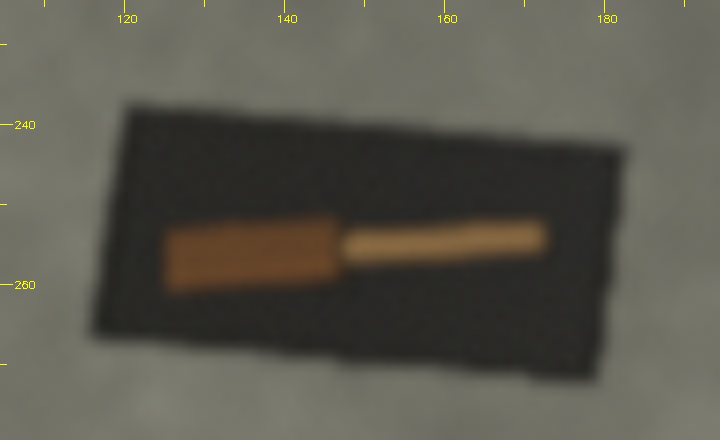

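View pics/a3.png

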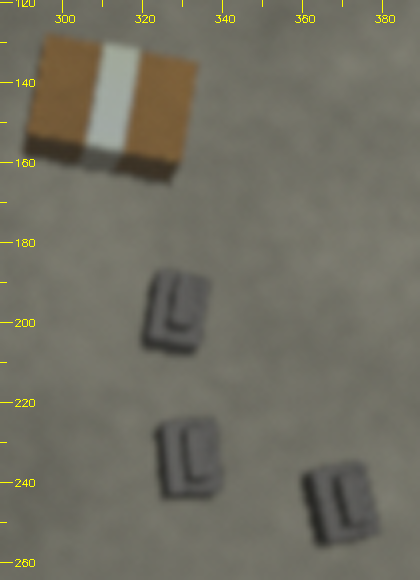

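View pics/b1.png

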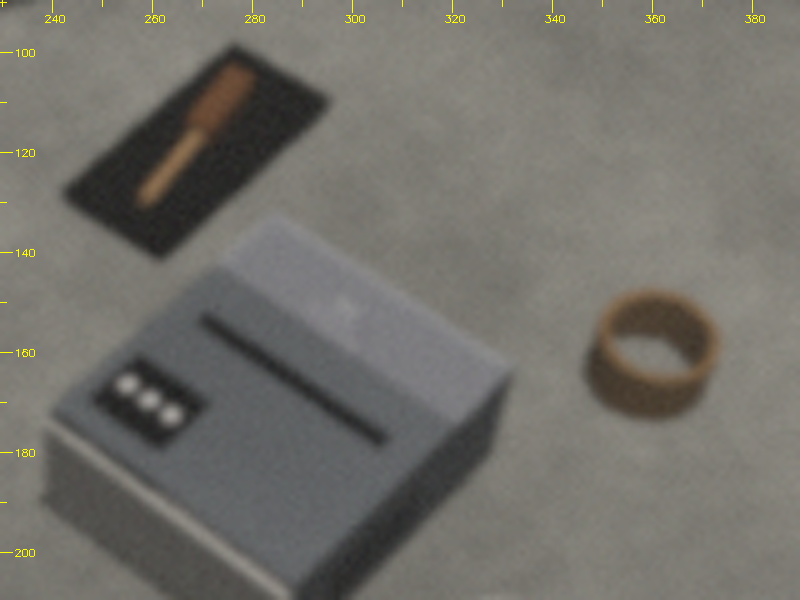

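View pics/b3.png

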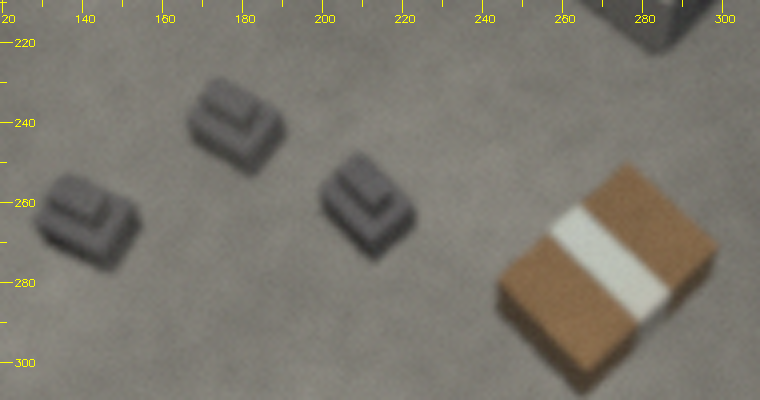

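```bash
cat > fit.py <<'E'
from h import *
from scipy.optimize import least_squares
def fit(obs,x0):
    # obs: list (cam, local xyz, uv)
    def f(p):
        c,s=np.cos(p[2]),np.sin(p[2]);R=[]
        for n,l,uv in obs:
            P=np.array([p[0]+c*l[0]-s*l[1],p[1]+s*l[0]+c*l[1],l[2]])
            R+=list(proj(n,P)[0]-uv)
        return np.array(R)
    q=least_squares(f,x0,loss='soft_l1');return q.x,f(q.x).reshape(-1,2)
E
python3 - <<'E'
from fit import *
np.set_printoptions(precision=1,suppress=True)
print('machine top corners',back('top',[(184,152.5),(175,213.5),(247.5,222.5),(254,161)],98)[:,:2])
print(back('scene',[(332,164.5),(283,132.5),(239.5,172),(290,208)],98)[:,:2])
o=[('top',(110,100,98),(175,213.5)),('top',(110,-100,98),(184,152.5)),('scene',(110,100,98),(283,132.5)),('scene',(110,-100,98),(332,164.5)),
('top',(-108,100,98),(247.5,222.5)),('top',(-108,-100,98),(254,161)),('scene',(-108,100,98),(239.5,172)),('scene',(-108,-100,98),(290,208))]
p,e=fit(o,[480,150,1.6]);print('machine',p[:2],np.degrees(p[2]));print(e)
T=[(120.5,237.5),(182.5,243),(179,272),(116,266.5)];S=[(296,109.5),(262,141),(242,128.5),(277,98.5)]
print('tray',back('top',T,14)[:,:2],back('scene',S,14)[:,:2])
L=[(-48,-103),(-48,103),(48,103),(48,-103)]
# guess mapping: tray x ~ toward robot?
L=[(48,103,14),(48,-103,14),(-48,-103,14),(-48,103,14)]
p,e=fit([('top',l,t) for l,t in zip(L,T)]+[('scene',l,t) for l,t in zip(L,S)],[300,260,0]);print('tray',p[:2],np.degrees(p[2]));print(e)
print('pin handle top',back('top',[(125,253.5),(146.5,251.5),(147,259),(125,260.5)],28)[:,:2],'tip',back('top',[(172.7,254)],18))
print('scene handle',back('scene',[(275,102),(281,104),(270,117),(267,114)],28)[:,:2],'tip',back('scene',[(258,130)],16))
# cassettes
print('carton',back('top',[(296,128.5),(334,135),(330,159),(291,153.5)],60)[:,:2])
E
```

```text
machine top corners [[696.8 203.2]
 [498.  221.8]
 [471.7  -3.7]
 [670.  -22. ]]
[[696.6 193.5]
 [494.3 217. ]
 [474.1  -3.6]
 [675.1 -23.6]]
machine [584.5  96.1] 83.99432520975766
[[ 1.8  0.5]
 [ 2.5  0.4]
 [ 0.4  0.5]
 [-0.1 -0.5]
 [-0.9 -0.6]
 [-0.1 -0.8]
 [ 0.4 -0.6]
 [-0.4 -0.9]]
tray [[431.2 413.4]
 [415.  209.4]
 [322.1 216.1]
 [337.7 420.2]] [[433.  413.6]
 [418.1 206.1]
 [323.7 213. ]
 [340.7 421.3]]
tray [377.3 314.5] -4.467206459444179
[[ 0.  -0.6]
 [ 0.4 -0.7]
 [ 0.2  0.2]
 [-0.2  0.1]
 [ 0.   0. ]
 [ 0.1 -0.4]
 [-0.1 -0.7]
 [-0.7 -0.3]]
pin handle top [[378.5 390. ]
 [385.5 321.3]
 [361.7 318.1]
 [356.3 388.2]] tip [[378.9 238.6  18. ]]
scene handle [[352.8 387.6]
 [377.4 392. ]
 [381.8 310.4]
 [364.  316.7]] tip [[376.8 239.9  16. ]]
carton [[ 796.6 -161.8]
 [ 774.4 -288.4]
 [ 690.5 -272.2]
 [ 708.5 -144. ]]
```

```bash
python3 - <<'E'
from h import *
for n,b,sc in(('top',(170,145,210,222),8),('scene',(270,128,335,175),10)):
    im=np.mean([optics.get_image(n).astype(float) for _ in range(4)],0)
    x0,y0,x1,y1=b
    c=im[y0:y1,x0:x1]; lo,hi=85,150
    print(np.percentile(c,[5,50,95]))
    lo,hi=np.percentile(c,[15,99.5])
    im2=np.clip((im-lo)/(hi-lo)*255,0,255).astype(np.uint8)
    crop(n,*b,sc,f'w_{n}.png',im2)
E
```

```text
[ 76.25 114.   122.25]
[ 67.55 119.5  132.  ]
```

View pics/w_top.png

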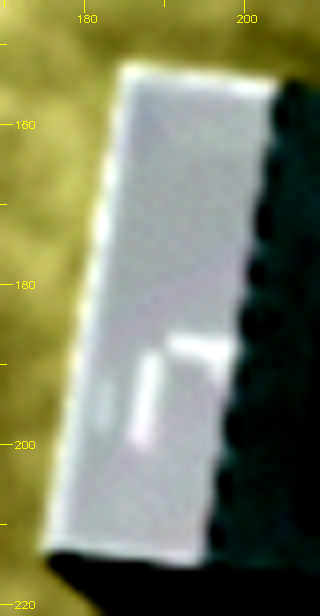

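View pics/w_scene.png

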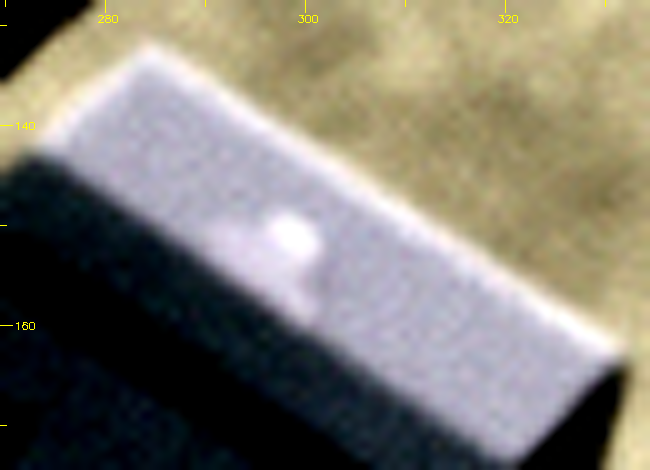

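```bash
python3 - <<'E'
from h import *
np.set_printoptions(precision=1,suppress=True)
th=np.radians(84.1);R=np.array([[np.cos(th),-np.sin(th)],[np.sin(th),np.cos(th)]])
B=np.array([596.5,208.9])
def loc(P): return (P[:,:2]-B)@R
P=back('top',[(182.3,195.3),(182.3,192),(182.3,198.5)],55);print(P,loc(P))
P=back('top',[(188.3,188.5),(187,199.5),(190,187),(198.5,188)],67);print(P,loc(P))
P=back('scene',[(298.5,150.5),(293,150.5),(299,158)],67);print(P,loc(P))
E
```

```text
[[565.3 210.   55. ]
 [576.3 210.5  55. ]
 [554.7 209.5  55. ]] [[-2.1 31.1]
 [-0.5 20.3]
 [-3.7 41.6]]
[[585.3 189.4  67. ]
 [549.1 192.   67. ]
 [590.4 184.2  67. ]
 [587.3 156.6  67. ]] [[-20.5   9.1]
 [-21.7  45.4]
 [-25.2   3.6]
 [-53.    3.8]]
[[567.5 204.3  67. ]
 [552.4 193.4  67. ]
 [586.  177.6  67. ]] [[ -7.6  28.4]
 [-20.   42.3]
 [-32.3   7.2]]
```

```bash
python3 - <<'E'
from h import *
np.set_printoptions(precision=1,suppress=True)
th=np.radians(84.1);R=np.array([[np.cos(th),-np.sin(th)],[np.sin(th),np.cos(th)]])
B=np.array([596.5,208.9])
for z in (50,55,60,67):
    P=back('scene',[(298.5,151),(296,149.5),(301,152.5)],z);print(z,P[:,:2].ravel(),((P[:,:2]-B)@R).ravel())
for ly in (0,28,31):
  for lx,z in((0,55),(-6,55),(-21,67),(-21,43)):
    q=B+R@[lx,ly];print(ly,lx,z,proj('top',[*q,z]),proj('scene',[*q,z]))
E
```

```text
50 [562.6 215.5 552.  216.2 573.  214.9] [ 3.1 34.4  2.7 45.   3.5 24. ]
55 [564.4 211.7 553.9 212.3 574.8 211. ] [-0.5 32.3 -1.  42.7 -0.1 21.8]
60 [566.2 207.8 555.7 208.5 576.5 207.1] [-4.2 30.1 -4.6 40.5 -3.8 19.7]
67 [568.7 202.4 558.3 203.1 579.  201.7] [-9.3 27.  -9.7 37.4 -8.9 16.7]
0 0 55 [[183.1 186. ]] [[306.1 155.8]]
0 -6 55 [[184.9 186.2]] [[305.1 156.8]]
0 -21 67 [[188.9 185.8]] [[302.8 157.2]]
0 -21 43 [[190.  187.5]] [[302.  161.6]]
28 0 55 [[181.8 194.3]] [[299.6 151.5]]
28 -6 55 [[183.6 194.5]] [[298.5 152.6]]
28 -21 67 [[187.6 194.2]] [[296.1 152.8]]
28 -21 43 [[188.8 195.8]] [[295.5 157.4]]
31 0 55 [[181.7 195.2]] [[298.9 151.1]]
31 -6 55 [[183.5 195.4]] [[297.8 152.1]]
31 -21 67 [[187.4 195.1]] [[295.4 152.4]]
31 -21 43 [[188.7 196.7]] [[294.8 156.9]]
```

```bash
cat > cas.py <<'E'
from h import *
from scipy.optimize import minimize
def avg(n,k=2): return np.mean([optics.get_image(n).astype(float) for _ in range(k)],0)
V=np.array([[sx*30,sy*22,z] for sx in(1,-1) for sy in(1,-1) for z in(0,42)],float)
W=np.array([[sx*20,sy*9,z] for sx in(1,-1) for sy in(1,-1) for z in(42,68)],float)
S=6
def mask(n,p,b,vs=(V,W)):
    x0,y0,x1,y1=b;m=np.zeros(((y1-y0)*S,(x1-x0)*S),np.uint8)
    c,s=np.cos(p[2]),np.sin(p[2])
    for v in vs:
        P=np.c_[p[0]+c*v[:,0]-s*v[:,1],p[1]+s*v[:,0]+c*v[:,1],v[:,2]+(p[3] if len(p)>3 else 0)]
        q=(proj(n,P)-[x0,y0]+.5)*S-.5
        cv2.fillConvexPoly(m,cv2.convexHull(np.round(q*16).astype(np.int32)),255,shift=4)
    m=cv2.GaussianBlur(m.astype(np.float32)/255,(0,0),0.9*S)
    return cv2.resize(m,(x1-x0,y1-y0),interpolation=cv2.INTER_AREA)
def fitcas(ims,p0,thr=None):
    obs=[]
    for n,im in ims.items():
        u=proj(n,[p0[0],p0[1],25])[0];b=[int(u[0])-20,int(u[1])-20,int(u[0])+20,int(u[1])+20]
        g=im[b[1]:b[3],b[0]:b[2]].mean(2)
        bg=cv2.medianBlur(g.astype(np.float32),5);bgv=np.percentile(g,65);fg=np.percentile(g,5)
        obs.append((n,b,np.clip((bgv-g)/(bgv-fg)*1.4,0,1)))
    def f(p): return sum(((mask(n,p,b)-o)**2).sum() for n,b,o in obs)
    best=None
    for y in np.arange(0,180,15):
        r_=minimize(f,[p0[0],p0[1],np.radians(y)],method='Nelder-Mead',options=dict(initial_simplex=[[p0[0],p0[1],np.radians(y)],[p0[0]+6,p0[1],np.radians(y)],[p0[0],p0[1]+6,np.radians(y)],[p0[0],p0[1],np.radians(y+8)]],xatol=.05,fatol=.01,maxiter=150))
        if best is None or r_.fun<best.fun: best=r_
    return best.x,best.fun
E
python3 - <<'E'
from cas import *
np.set_printoptions(precision=1,suppress=True)
ims={n:avg(n) for n in('top','scene')}
for uv in((329,197),(332,234),(370,245)):
    p0=back('top',[uv],45)[0,:2];a=[]
    for sub in(ims,{'top':ims['top']},{'scene':ims['scene']}):
        p,f=fitcas(sub,p0);a.append((p[:2],np.degrees(p[2])%180,f))
    print(a)
E
```

```text
Traceback (most recent call last):
  File "cas.py", line 26, in fitcas
    r_=minimize(f,[p0[0],p0[1],np.radians(y)],method='Nelder-Mead',options=dict(initial_simplex=[[p0[0],p0[1],np.radians(y)],[p0[0]+6,p0[1],np.radians(y)],[p0[0],p0[1]+6,np.radians(y)],[p0[0],p0[1],np.radians(y+8)]],xatol=.05,fatol=.01,maxiter=150))
  File "cas.py", line 23, in f
    def f(p): return sum(((mask(n,p,b)-o)**2).sum() for n,b,o in obs)
                     ~~~^^^^^^^^^^^^^^^^^^^^^^^^^^^^^^^^^^^^^^^^^^^^^
  File "cas.py", line 23, in <genexpr>
    def f(p): return sum(((mask(n,p,b)-o)**2).sum() for n,b,o in obs)
                           ~~~~^^^^^^^
  File "cas.py", line 12, in mask
    q=(proj(n,P)-[x0,y0]+.5)*S-.5
       ~~~~^^^^^
  File "h.py", line 20, in proj
    i=optics.camera_info(n);c=(np.atleast_2d(P)-i['eye'])@np.array(i['rotation'])@i['intrinsics'].T
ValueError: time passes only in moves, steps and waits
```

```bash
python3 - <<'E'
s=open('h.py').read()
s=s.replace("def back","_C={}\ndef ci(n):\n    if n not in _C: _C[n]={k:np.array(v) for k,v in optics.camera_info(n).items()}\n    return _C[n]\ndef back").replace("i=optics.camera_info(n)","i=ci(n)")
open('h.py','w').write(s)
E
cat > find3.py <<'E'
from cas import *
import sys
np.set_printoptions(precision=1,suppress=True)
ims={n:avg(n) for n in('top','scene')}
for k in range(1,len(sys.argv),2):
    uv=(float(sys.argv[k]),float(sys.argv[k+1]))
    p0=back('top',[uv],45)[0,:2];a=[]
    for sub in(ims,{'top':ims['top']},{'scene':ims['scene']}):
        p,f=fitcas(sub,p0);a.append((p[:2],np.round(np.degrees(p[2])%180,1),round(f,1)))
    print(a)
E
python3 find3.py 329 197 332 234 370 245
```

```text
[(array([ 566.5, -269.9]), np.float64(169.7), np.float64(37.4)), (array([ 566.4, -268.2]), np.float64(169.8), np.float64(15.0)), (array([ 567.1, -271.2]), np.float64(169.6), np.float64(17.6))]
[(array([ 445.8, -276. ]), np.float64(3.6), np.float64(34.8)), (array([ 444.9, -275.1]), np.float64(3.2), np.float64(19.3)), (array([ 446.5, -277.1]), np.float64(4.9), np.float64(12.3))]
[(array([ 410.1, -396.7]), np.float64(10.2), np.float64(31.8)), (array([ 409.7, -395.9]), np.float64(9.8), np.float64(15.5)), (array([ 410.7, -397.3]), np.float64(10.5), np.float64(14.6))]
```

```bash
cat > g.py <<'E'
# usage: g.py x,y,z,yaw ...   prints shares relative to the current pose
from h import r
import numpy as np,sys
from scipy.spatial.transform import Rotation as Ro
s=r.sense();p=s['tool_pos'];R=s['orientation']
print('t %.2f'%s['clock'],'tcp',np.round(p,1),'yaw %.1f'%np.degrees(np.arctan2(R[1,1],R[0,1])),'F',np.round(s['wrist_force'],1),'w %.1f'%s['width'],'j7 %.0f'%s['joint_positions'][6])
for a in sys.argv[1:]:
    x,y,z,w=map(float,a.split(','))
    w=np.radians(w);T=np.array([[-np.sin(w),np.cos(w),0],[np.cos(w),np.sin(w),0],[0,0,-1]]).T.T
    T=np.c_[[-np.sin(w),np.cos(w),0],[np.cos(w),np.sin(w),0],[0,0,-1]]
    d=R.T@(np.array([x,y,z])-p)/150; v=Ro.from_matrix(R.T@T).as_rotvec(degrees=True)/45
    print(a,'->','x %.3f y %.3f z %.3f | rx %.3f ry %.3f rz %.3f'%(*d,*v), 'TOO FAR' if max(abs(np.r_[d,v]))>1 else '')
E
python3 g.py 306,475,180,36 370.8,342,120,3.9
```

```text
t 0.90 tcp [242.8 603.  205.5] yaw 68.1 F [-0.1 -0.  -0.6] w 93.8 j7 -1
306,475,180,36 -> x -0.710 y -0.634 z 0.170 | rx -0.000 ry -0.000 rz 0.713 
370.8,342,120,3.9 -> x -1.442 y -1.295 z 0.570 | rx -0.000 ry -0.000 rz 1.426 TOO FAR
```

>>> play_rows --deltas '[{"x": -0.24,"y": -0.21,"z": 0.06,"rz": 0.24,"grip": 0.6},{"x": -0.47,"y": -0.42,"z": 0.11,"rz": 0.47,"grip": 0.6},{"x": -0.71,"y": -0.634,"z": 0.17,"rz": 0.71,"grip": 0.6},{"x": -0.94,"y": -0.85,"z": 0.23,"rz": 0.9,"grip": 0.6},{"x": -1,"y": -0.9,"z": 0.3,"rz": 1,"grip": 0.6},{"x": -1,"y": -0.9,"z": 0.3,"rz": 1,"grip": 0.6},{"x": -1,"y": -0.9,"z": 0.3,"rz": 1,"grip": 0.6},{"x": -1,"y": -0.9,"z": 0.3,"rz": 1,"grip": 0.6},{"x": -1,"y": -0.9,"z": 0.3,"rz": 1,"grip": 0.6},{"x": -1,"y": -0.9,"z": 0.3,"rz": 1,"grip": 0.6}]'

```text
schema error: expected keys grip, x, y, z, rx, ry, rz
```

```bash
python3 g.py 370.8,342,100,3.9 370.8,342,40,3.9
```

```text
t 0.90 tcp [242.8 603.  205.5] yaw 68.1 F [-0.1 -0.  -0.6] w 93.8 j7 -1
370.8,342,100,3.9 -> x -1.442 y -1.295 z 0.703 | rx -0.000 ry -0.000 rz 1.426 TOO FAR
370.8,342,40,3.9 -> x -1.442 y -1.295 z 1.103 | rx -0.000 ry -0.000 rz 1.426 TOO FAR
```

>>> play_rows --deltas '[{"grip": 0.6,"x": -0.24,"y": -0.21,"z": 0.06,"rx": 0,"ry": 0,"rz": 0.24},{"grip": 0.6,"x": -0.47,"y": -0.42,"z": 0.11,"rx": 0,"ry": 0,"rz": 0.47},{"grip": 0.6,"x": -0.71,"y": -0.63,"z": 0.17,"rx": 0,"ry": 0,"rz": 0.71},{"grip": 0.6,"x": -0.94,"y": -0.85,"z": 0.23,"rx": 0,"ry": 0,"rz": 0.9},{"grip": 0.6,"x": -1,"y": -0.9,"z": 0.3,"rx": 0,"ry": 0,"rz": 1},{"grip": 0.6,"x": -1,"y": -0.9,"z": 0.3,"rx": 0,"ry": 0,"rz": 1},{"grip": 0.6,"x": -1,"y": -0.9,"z": 0.3,"rx": 0,"ry": 0,"rz": 1},{"grip": 0.6,"x": -1,"y": -0.9,"z": 0.3,"rx": 0,"ry": 0,"rz": 1},{"grip": 0.6,"x": -1,"y": -0.9,"z": 0.3,"rx": 0,"ry": 0,"rz": 1},{"grip": 0.6,"x": -1,"y": -0.9,"z": 0.3,"rx": 0,"ry": 0,"rz": 1}]'

```text
clock: 2.15
tool_pos: [331.3, 422.1, 160.6]
orientation: [[-0.392, 0.92, 0.0], [0.92, 0.392, 0.0], [0.0, 0.0, -1.0]]
wrist_force: [0.4, 0.1, 0.0]
width: 37.7
```

```bash
python3 g.py 370.8,342,100,3.9 370.8,342,45,3.9
```

```text
t 2.15 tcp [331.3 422.1 160.6] yaw 23.1 F [0.4 0.1 0. ] w 37.7 j7 -21
370.8,342,100,3.9 -> x -0.594 y 0.032 z 0.404 | rx 0.000 ry -0.000 rz 0.427 
370.8,342,45,3.9 -> x -0.594 y 0.032 z 0.770 | rx 0.000 ry -0.000 rz 0.427
```

>>> play_rows --deltas '[{"grip": 0.6,"x": -0.2,"y": 0.01,"z": 0.13,"rx": 0,"ry": 0,"rz": 0.14},{"grip": 0.6,"x": -0.4,"y": 0.02,"z": 0.27,"rx": 0,"ry": 0,"rz": 0.28},{"grip": 0.6,"x": -0.594,"y": 0.032,"z": 0.4,"rx": 0,"ry": 0,"rz": 0.427},{"grip": 0.6,"x": -0.594,"y": 0.032,"z": 0.5,"rx": 0,"ry": 0,"rz": 0.427},{"grip": 0.6,"x": -0.594,"y": 0.032,"z": 0.6,"rx": 0,"ry": 0,"rz": 0.427},{"grip": 0.6,"x": -0.594,"y": 0.032,"z": 0.7,"rx": 0,"ry": 0,"rz": 0.427},{"grip": 0.6,"x": -0.594,"y": 0.032,"z": 0.77,"rx": 0,"ry": 0,"rz": 0.427},{"grip": 0.6,"x": -0.594,"y": 0.032,"z": 0.77,"rx": 0,"ry": 0,"rz": 0.427},{"grip": 0.6,"x": -0.594,"y": 0.032,"z": 0.77,"rx": 0,"ry": 0,"rz": 0.427},{"grip": 0.6,"x": -0.594,"y": 0.032,"z": 0.77,"rx": 0,"ry": 0,"rz": 0.427}]'

```text
clock: 3.4
tool_pos: [371.0, 342.3, 45.5]
orientation: [[-0.068, 0.998, 0.001], [0.998, 0.068, 0.001], [0.001, 0.001, -1.0]]
wrist_force: [-0.7, 0.3, 0.1]
width: 37.5
```

```bash
python3 g.py 370.8,342,7,3.9; python3 -c "
from h import *
crop('scene',215,50,335,150,6,'c1.png')"
```

```text
t 3.40 tcp [371.  342.3  45.5] yaw 3.9 F [-0.7  0.3  0.1] w 37.5 j7 -23
370.8,342,7,3.9 -> x -0.002 y -0.002 z 0.257 | rx 0.001 ry -0.001 rz 0.000
```

View pics/c1.png

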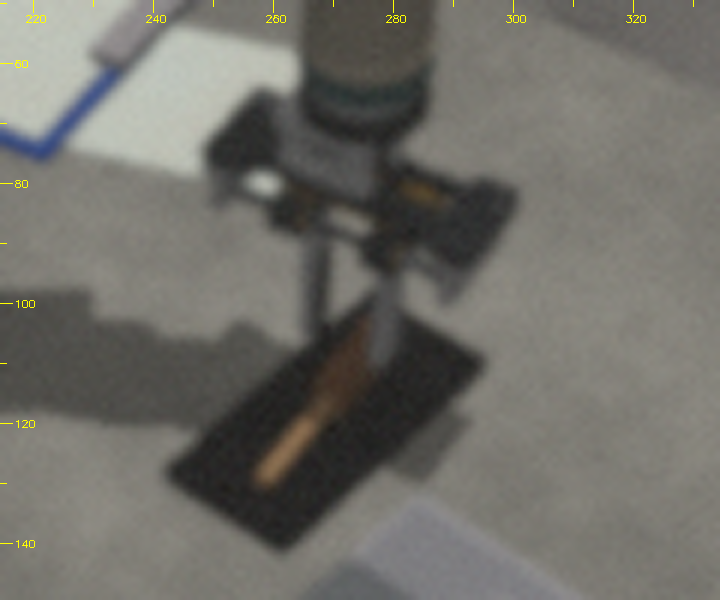

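The fingers (at px (267,105) and (279,108)) straddle the handle, so I'll go down and grip.

>>> play_rows --deltas '[{"grip": 0.6,"x": 0,"y": 0,"z": 0.1,"rx": 0,"ry": 0,"rz": 0},{"grip": 0.6,"x": 0,"y": 0,"z": 0.18,"rx": 0,"ry": 0,"rz": 0},{"grip": 0.6,"x": 0,"y": 0,"z": 0.25,"rx": 0,"ry": 0,"rz": 0},{"grip": 0.6,"x": 0,"y": 0,"z": 0.255,"rx": 0,"ry": 0,"rz": 0},{"grip": 1,"x": 0,"y": 0,"z": 0.255,"rx": 0,"ry": 0,"rz": 0},{"grip": 1,"x": 0,"y": 0,"z": 0.255,"rx": 0,"ry": 0,"rz": 0},{"grip": 1,"x": 0,"y": 0,"z": 0.255,"rx": 0,"ry": 0,"rz": 0},{"grip": 1,"x": 0,"y": 0,"z": 0.255,"rx": 0,"ry": 0,"rz": 0},{"grip": 1,"x": 0,"y": 0,"z": 0.2,"rx": 0,"ry": 0,"rz": 0},{"grip": 1,"x": 0,"y": 0,"z": 0.1,"rx": 0,"ry": 0,"rz": 0}]'

```text
clock: 4.7
tool_pos: [370.8, 342.1, 31.1]
orientation: [[-0.068, 0.998, 0.0], [0.998, 0.068, 0.0], [0.0, 0.0, -1.0]]
wrist_force: [-0.3, 0.5, -0.5]
width: 23.7
```

```bash
python3 g.py 370.8,342,100,3.9 475,340,100,-1 505,340,80,-5.9
```

```text
t 4.70 tcp [370.8 342.1  31.1] yaw 3.9 F [-0.3  0.5 -0.5] w 23.7 j7 -22
370.8,342,100,3.9 -> x -0.000 y 0.000 z -0.460 | rx 0.000 ry -0.001 rz -0.000 
475,340,100,-1 -> x -0.061 y 0.692 z -0.460 | rx 0.000 ry -0.001 rz 0.109 
505,340,80,-5.9 -> x -0.074 y 0.892 z -0.326 | rx 0.000 ry -0.001 rz 0.218
```

>>> play_rows --deltas '[{"grip": 1,"x": 0,"y": 0,"z": -0.15,"rx": 0,"ry": 0,"rz": 0},{"grip": 1,"x": 0,"y": 0,"z": -0.3,"rx": 0,"ry": 0,"rz": 0},{"grip": 1,"x": 0,"y": 0.1,"z": -0.45,"rx": 0,"ry": 0,"rz": 0},{"grip": 1,"x": -0.02,"y": 0.3,"z": -0.46,"rx": 0,"ry": 0,"rz": 0.05},{"grip": 1,"x": -0.04,"y": 0.5,"z": -0.46,"rx": 0,"ry": 0,"rz": 0.1},{"grip": 1,"x": -0.06,"y": 0.7,"z": -0.42,"rx": 0,"ry": 0,"rz": 0.16},{"grip": 1,"x": -0.074,"y": 0.892,"z": -0.33,"rx": 0,"ry": 0,"rz": 0.218},{"grip": 1,"x": -0.074,"y": 0.892,"z": -0.33,"rx": 0,"ry": 0,"rz": 0.218},{"grip": 1,"x": -0.074,"y": 0.892,"z": -0.33,"rx": 0,"ry": 0,"rz": 0.218},{"grip": 1,"x": -0.074,"y": 0.892,"z": -0.33,"rx": 0,"ry": 0,"rz": 0.218}]'

```text
clock: 5.95
tool_pos: [503.8, 340.6, 81.3]
orientation: [[0.102, 0.995, -0.0], [0.995, -0.102, 0.001], [0.001, -0.001, -1.0]]
wrist_force: [-0.5, -0.2, -1.2]
width: 23.8
```

```bash
python3 g.py 578.2,338,46.2,-5.9
```

```text
t 5.95 tcp [503.8 340.6  81.3] yaw -5.8 F [-0.5 -0.2 -1.2] w 23.8 j7 -25
578.2,338,46.2,-5.9 -> x 0.033 y 0.495 z 0.234 | rx -0.001 ry -0.001 rz 0.001
```

>>> play_rows --deltas '[{"grip": 1,"x": 0.01,"y": 0.12,"z": 0.05,"rx": 0,"ry": 0,"rz": 0},{"grip": 1,"x": 0.02,"y": 0.25,"z": 0.11,"rx": 0,"ry": 0,"rz": 0},{"grip": 1,"x": 0.03,"y": 0.38,"z": 0.18,"rx": 0,"ry": 0,"rz": 0},{"grip": 1,"x": 0.033,"y": 0.495,"z": 0.234,"rx": 0,"ry": 0,"rz": 0},{"grip": 1,"x": 0.033,"y": 0.495,"z": 0.234,"rx": 0,"ry": 0,"rz": 0},{"grip": 1,"x": 0.033,"y": 0.495,"z": 0.234,"rx": 0,"ry": 0,"rz": 0},{"grip": 1,"x": 0.033,"y": 0.495,"z": 0.234,"rx": 0,"ry": 0,"rz": 0},{"grip": 1,"x": 0.033,"y": 0.495,"z": 0.234,"rx": 0,"ry": 0,"rz": 0},{"grip": 1,"x": 0.033,"y": 0.495,"z": 0.234,"rx": 0,"ry": 0,"rz": 0},{"grip": 1,"x": 0.033,"y": 0.495,"z": 0.234,"rx": 0,"ry": 0,"rz": 0}]'

```text
clock: 7.2
tool_pos: [578.1, 338.1, 46.2]
orientation: [[0.102, 0.995, -0.0], [0.995, -0.102, 0.001], [0.001, -0.0, -1.0]]
wrist_force: [0.4, -0.5, -1.1]
width: 23.7
```

```bash
python3 g.py; python3 - <<'E'
from h import *
from plant import r
s=r.sense();p=s['tool_pos'];R=s['orientation']
crop('top',120,150,220,225,8,'d1.png')
crop('scene',260,80,360,170,7,'d2.png')
for d in (95,100,103,106): 
    q=p-R[:,0]*d; q[2]=p[2]+8.8; print(d,q,proj('top',q),proj('scene',q))
E
```

```text
t 7.20 tcp [578.1 338.1  46.2] yaw -5.8 F [ 0.4 -0.5 -1.1] w 23.7 j7 -22
95 [568.48714277 243.57716525  55.02673515] [[172.01717496 194.26768543]] [[304.39307161 145.75001156]]
100 [567.97921321 238.60303406  55.02673515] [[173.53813518 194.43216396]] [[303.51581398 146.57858718]]
103 [567.67445547 235.61855534  55.02673515] [[174.45087167 194.53086842]] [[302.98815552 147.07696408]]
106 [567.36969773 232.63407663  55.02673515] [[175.36372847 194.62958589]] [[302.45951582 147.57626777]]
```

View pics/d1.png

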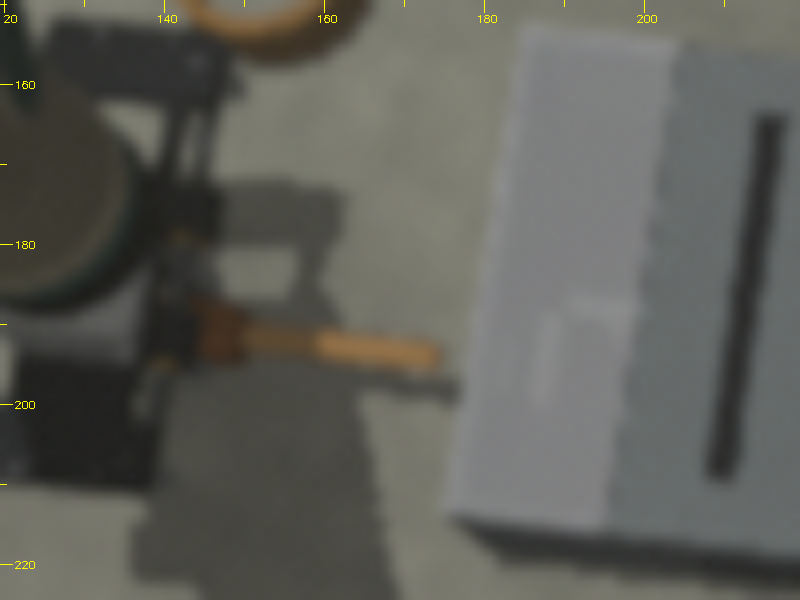

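View pics/d2.png

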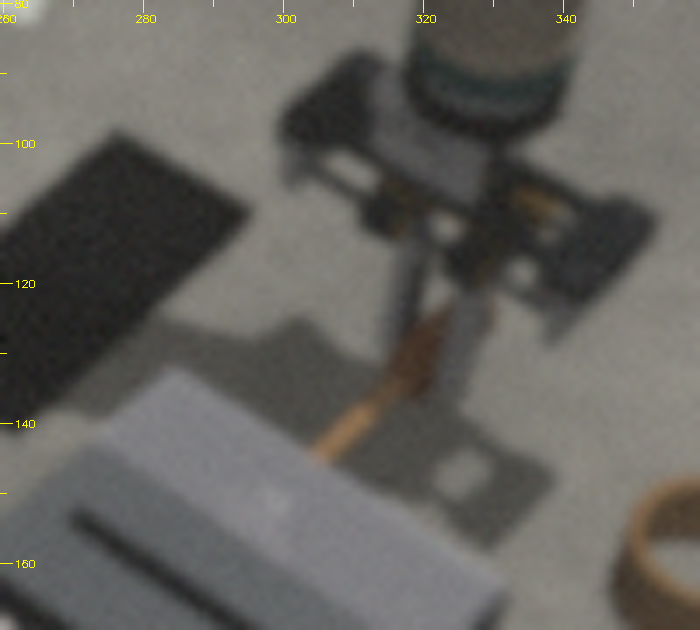

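>>> play_rows --deltas '[{"grip": 1,"x": -0.05,"y": 0,"z": 0,"rx": 0,"ry": 0,"rz": 0},{"grip": 1,"x": -0.1,"y": 0,"z": 0,"rx": 0,"ry": 0,"rz": 0},{"grip": 1,"x": -0.15,"y": 0,"z": 0,"rx": 0,"ry": 0,"rz": 0},{"grip": 1,"x": -0.2,"y": 0,"z": 0,"rx": 0,"ry": 0,"rz": 0},{"grip": 1,"x": -0.24,"y": 0,"z": 0,"rx": 0,"ry": 0,"rz": 0},{"grip": 1,"x": -0.28,"y": 0,"z": 0,"rx": 0,"ry": 0,"rz": 0},{"grip": 1,"x": -0.31,"y": 0,"z": 0,"rx": 0,"ry": 0,"rz": 0},{"grip": 1,"x": -0.32,"y": 0,"z": 0,"rx": 0,"ry": 0,"rz": 0},{"grip": 1,"x": -0.32,"y": 0,"z": 0,"rx": 0,"ry": 0,"rz": 0},{"grip": 1,"x": -0.32,"y": 0,"z": 0,"rx": 0,"ry": 0,"rz": 0}]'

```text
clock: 8.55
tool_pos: [573.3, 291.3, 46.2]
orientation: [[0.101, 0.995, -0.0], [0.995, -0.101, 0.002], [0.002, -0.0, -1.0]]
wrist_force: [-0.2, 3.8, -1.3]
width: 23.7
```

```bash
python3 g.py; python3 -c "
from h import *
crop('top',140,145,320,245,4,'e1.png')"
```

```text
t 8.55 tcp [573.3 291.3  46.2] yaw -5.8 F [-0.2  3.8 -1.3] w 23.7 j7 -18
```

View pics/e1.png

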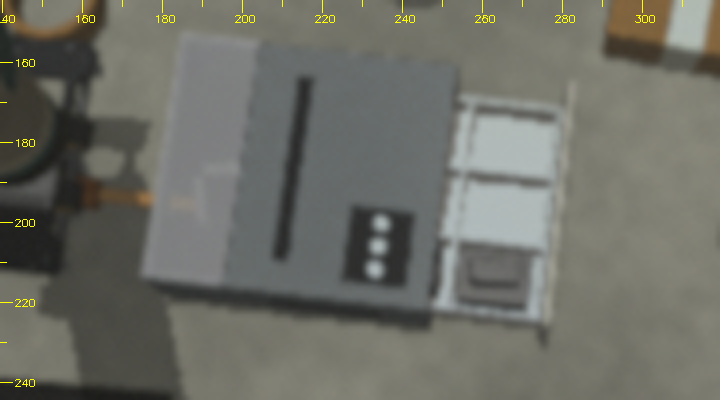

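The drawer is springing out (front edge now at px x≈280), so I'll withdraw.

>>> play_rows --deltas '[{"grip": 1,"x": 0.08,"y": 0,"z": 0,"rx": 0,"ry": 0,"rz": 0},{"grip": 1,"x": 0.17,"y": 0,"z": 0,"rx": 0,"ry": 0,"rz": 0},{"grip": 1,"x": 0.26,"y": 0,"z": 0,"rx": 0,"ry": 0,"rz": 0},{"grip": 1,"x": 0.35,"y": 0,"z": 0,"rx": 0,"ry": 0,"rz": 0},{"grip": 1,"x": 0.38,"y": -0.05,"z": -0.1,"rx": 0,"ry": 0,"rz": 0},{"grip": 1,"x": 0.38,"y": -0.2,"z": -0.3,"rx": 0,"ry": 0,"rz": 0},{"grip": 1,"x": 0.38,"y": -0.4,"z": -0.4,"rx": 0,"ry": 0,"rz": -0.1},{"grip": 1,"x": 0.38,"y": -0.6,"z": -0.4,"rx": 0,"ry": 0,"rz": -0.2},{"grip": 1,"x": 0.38,"y": -0.8,"z": -0.4,"rx": 0,"ry": 0,"rz": -0.2},{"grip": 1,"x": 0.38,"y": -0.9,"z": -0.4,"rx": 0,"ry": 0,"rz": -0.2}]'

```text
clock: 9.85
tool_pos: [443.0, 361.7, 107.3]
orientation: [[-0.057, 0.998, -0.001], [0.998, 0.057, 0.002], [0.002, -0.0, -1.0]]
wrist_force: [0.1, 1.0, -0.3]
width: 23.6
```

```bash
python3 g.py 376,340,70,3.9 376,340,9,3.9 ; python3 -c "
from h import *
crop('top',105,145,325,285,3.6,'e2.png')"
```

```text
t 9.85 tcp [443.  361.7 107.3] yaw 3.3 F [ 0.1  1.  -0.3] w 23.6 j7 -23
376,340,70,3.9 -> x -0.120 y -0.454 z 0.249 | rx -0.001 ry -0.003 rz -0.014 
376,340,9,3.9 -> x -0.121 y -0.454 z 0.655 | rx -0.001 ry -0.003 rz -0.014
```

View pics/e2.png

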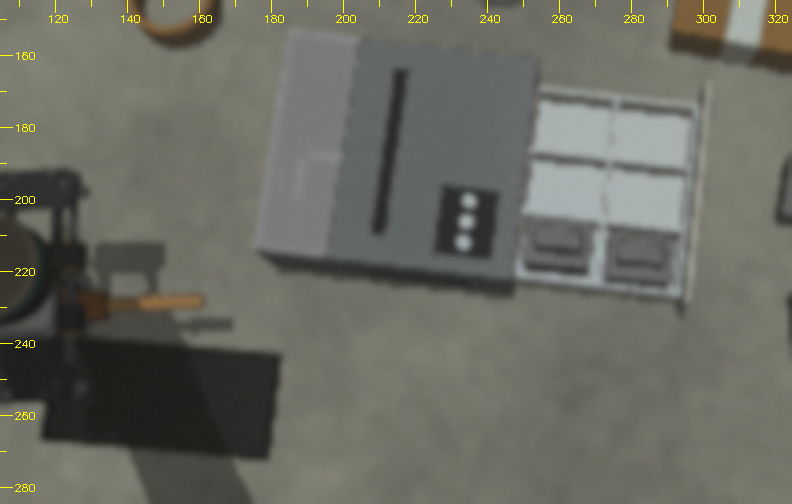

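```bash
python3 g.py 379.5,340,70,-4.5 379.5,340,8,-4.5
```

```text
t 9.90 tcp [441.4 362.1 107. ] yaw 3.3 F [-2.5 -0.7 -1.5] w 23.8 j7 -23
379.5,340,70,-4.5 -> x -0.123 y -0.420 z 0.247 | rx -0.003 ry -0.003 rz 0.174 
379.5,340,8,-4.5 -> x -0.124 y -0.419 z 0.661 | rx -0.003 ry -0.003 rz 0.174
```

>>> play_rows --deltas '[{"grip": 1,"x": -0.04,"y": -0.14,"z": 0,"rx": 0,"ry": 0,"rz": 0.06},{"grip": 1,"x": -0.08,"y": -0.28,"z": 0.05,"rx": 0,"ry": 0,"rz": 0.12},{"grip": 1,"x": -0.123,"y": -0.42,"z": 0.15,"rx": 0,"ry": 0,"rz": 0.174},{"grip": 1,"x": -0.123,"y": -0.42,"z": 0.25,"rx": 0,"ry": 0,"rz": 0.174},{"grip": 1,"x": -0.123,"y": -0.42,"z": 0.35,"rx": 0,"ry": 0,"rz": 0.174},{"grip": 1,"x": -0.123,"y": -0.42,"z": 0.4,"rx": 0,"ry": 0,"rz": 0.174},{"grip": 1,"x": -0.123,"y": -0.42,"z": 0.4,"rx": 0,"ry": 0,"rz": 0.174},{"grip": 1,"x": -0.123,"y": -0.42,"z": 0.4,"rx": 0,"ry": 0,"rz": 0.174},{"grip": 1,"x": -0.123,"y": -0.42,"z": 0.4,"rx": 0,"ry": 0,"rz": 0.174},{"grip": 1,"x": -0.123,"y": -0.42,"z": 0.4,"rx": 0,"ry": 0,"rz": 0.174}]'

```text
clock: 11.15
tool_pos: [379.6, 340.3, 47.5]
orientation: [[0.078, 0.997, -0.002], [0.997, -0.078, 0.003], [0.002, -0.002, -1.0]]
wrist_force: [0.3, 0.6, -1.3]
width: 23.8
```

```bash
python3 g.py 379.5,340,8,-4.5 ; python3 -c "
from h import *
crop('scene',215,50,335,150,6,'e3.png')"
```

```text
t 11.15 tcp [379.6 340.3  47.5] yaw -4.5 F [ 0.3  0.6 -1.3] w 23.8 j7 -27
379.5,340,8,-4.5 -> x -0.003 y -0.000 z 0.263 | rx -0.003 ry -0.003 rz -0.000
```

View pics/e3.png

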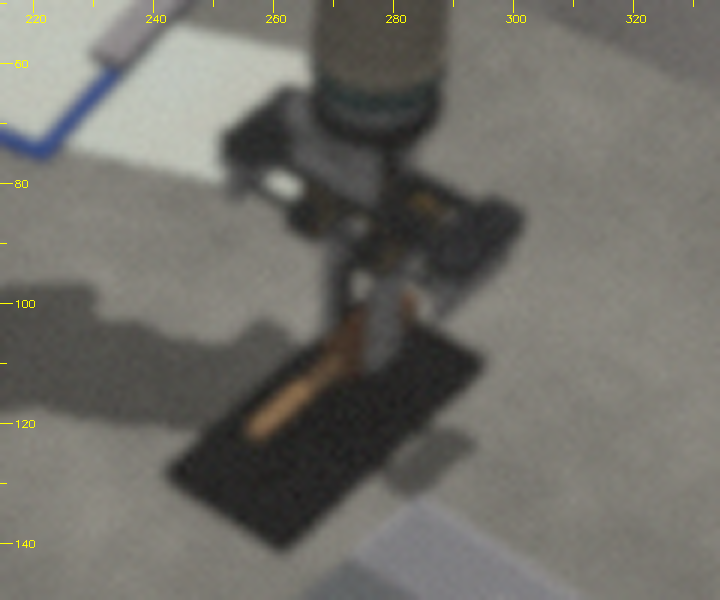

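The pin is above the tray and well centred (tip at (258,122)). I'll lower it, release and rise.

>>> play_rows --deltas '[{"grip": 1,"x": 0,"y": 0,"z": 0.1,"rx": 0,"ry": 0,"rz": 0},{"grip": 1,"x": 0,"y": 0,"z": 0.2,"rx": 0,"ry": 0,"rz": 0},{"grip": 1,"x": 0,"y": 0,"z": 0.26,"rx": 0,"ry": 0,"rz": 0},{"grip": 1,"x": 0,"y": 0,"z": 0.263,"rx": 0,"ry": 0,"rz": 0},{"grip": 0.6,"x": 0,"y": 0,"z": 0.263,"rx": 0,"ry": 0,"rz": 0},{"grip": 0.6,"x": 0,"y": 0,"z": 0.263,"rx": 0,"ry": 0,"rz": 0},{"grip": 0.6,"x": 0,"y": 0,"z": 0.263,"rx": 0,"ry": 0,"rz": 0},{"grip": 0.6,"x": 0,"y": 0,"z": 0.1,"rx": 0,"ry": 0,"rz": 0},{"grip": 0.6,"x": 0,"y": 0,"z": -0.2,"rx": 0,"ry": 0,"rz": 0},{"grip": 0.6,"x": 0,"y": 0,"z": -0.6,"rx": 0,"ry": 0,"rz": 0}]'

```text
clock: 12.45
tool_pos: [378.9, 339.5, 138.0]
orientation: [[0.078, 0.997, -0.004], [0.997, -0.078, 0.001], [0.0, -0.004, -1.0]]
wrist_force: [0.7, 0.4, -0.3]
width: 37.6
```

```bash
python3 g.py 400,190,180,-30 400,195,180,-45;  python3 - <<'E'
from h import *
im=np.mean([optics.get_image('top').astype(float) for _ in range(3)],0).astype(np.uint8)
crop('top',240,160,310,235,10,'f1.png',im)
im=np.mean([optics.get_image('scene').astype(float) for _ in range(3)],0).astype(np.uint8)
crop('scene',195,165,300,245,7.5,'f2.png',im)
crop('scene',215,50,335,150,6,'f3.png',im)
E
python3 find3.py 329 197 332 234 370 245
```

```text
t 12.45 tcp [378.9 339.5 138. ] yaw -4.5 F [ 0.7  0.4 -0.3] w 37.6 j7 -31
400,190,180,-30 -> x -0.982 y 0.217 z -0.281 | rx -0.005 ry 0.001 rz 0.567 
400,195,180,-45 -> x -0.949 y 0.215 z -0.281 | rx -0.005 ry 0.001 rz 0.900 
[(array([ 566.5, -269.8]), np.float64(169.7), np.float64(37.5)), (array([ 566.4, -268.1]), np.float64(169.9), np.float64(16.1)), (array([ 567.1, -271.3]), np.float64(169.7), np.float64(16.7))]
[(array([ 445.5, -276.2]), np.float64(3.6), np.float64(34.0)), (array([ 444.9, -275.2]), np.float64(3.4), np.float64(19.2)), (array([ 446.6, -277.1]), np.float64(4.8), np.float64(11.8))]
[(array([ 410.2, -396.8]), np.float64(11.0), np.float64(31.7)), (array([ 409.7, -395.8]), np.float64(9.8), np.float64(15.3)), (array([ 410.8, -397.3]), np.float64(10.4), np.float64(14.7))]
```

View pics/f1.png

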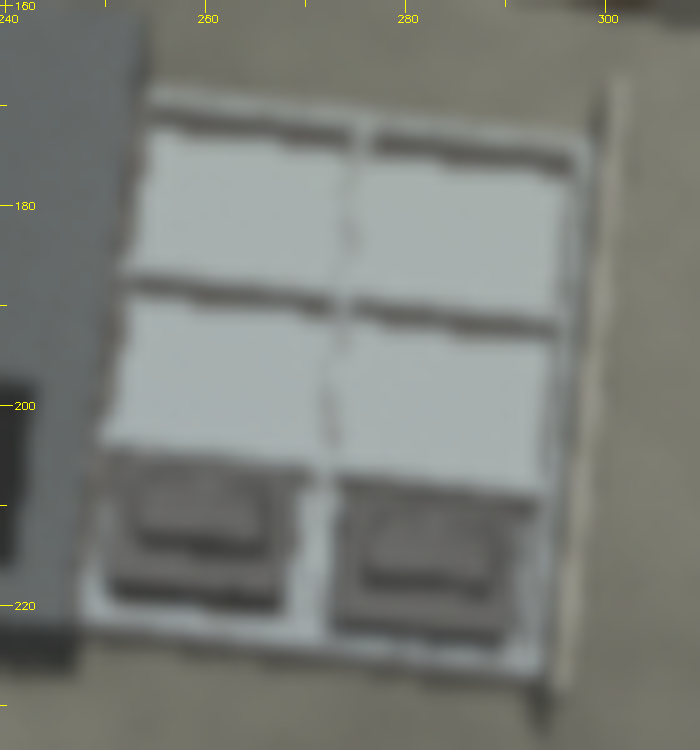

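View pics/f2.png

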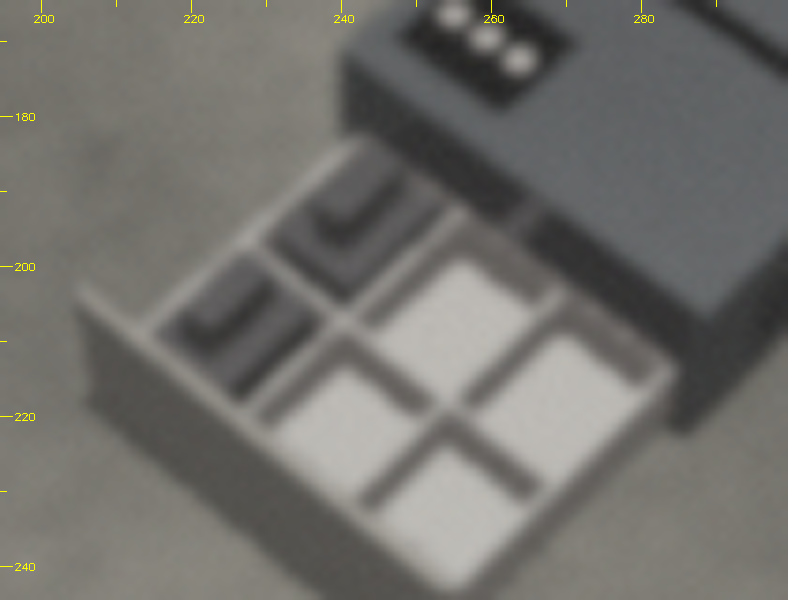

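View pics/f3.png

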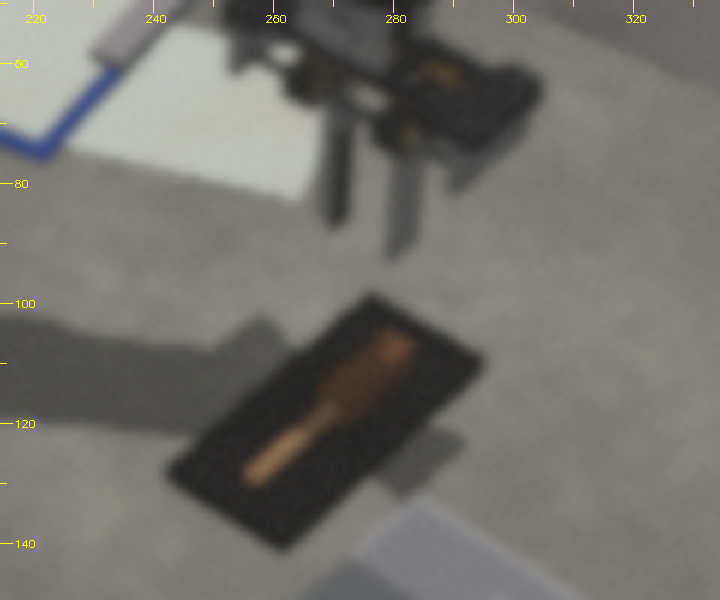

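```bash
python3 - <<'E'
from fit import *
np.set_printoptions(precision=1,suppress=True)
o=[('top',(0,-29,45),(273.8,189.5)),('top',(0,29,45),(271.5,206.8)),('top',(0,-87,45),(275.6,171.8)),
('scene',(0,29,45),(239.8,207.2)),('scene',(0,-29,45),(255,218.6)),('scene',(0,-87,45),(266.7,229.8)),('scene',(0,87,45),(228.6,196.5)),
('scene',(76,29,45),(256,192.7)),('scene',(76,-87,45),(284.5,213.8)),('scene',(-76,87,45),(214.5,208.5))]
for oo in(o,[a for a in o if a[0]=='top'],[a for a in o if a[0]=='scene']):
    p,e=fit(oo,[570,-70,1.47]);print('drawer_mid',p[:2],np.degrees(p[2]));print(e.T)
p,e=fit(o,[570,-70,1.47]);c,s=np.cos(p[2]),np.sin(p[2])
for l in((37,0),(37,-58),(-37,0),(-37,-58),(37,58),(-37,58)): print(l,p[0]+c*l[0]-s*l[1],p[1]+s*l[0]+c*l[1])
print('front top',back('scene',[(205.3,203)],88),back('top',[(301.3,167.5),(296,228)],88))
E
```

```text
drawer_mid [561.9 -83.5] 81.29659030970151
[[ 0.1 -0.2  0.9  0.9 -1.   1.2 -0.8  1.5  0.1 -4.4]
 [-0.4 -0.5  0.5 -0.5 -0.7 -0.2 -0.6 -0.4  0.3  2. ]]
drawer_mid [561.3 -83.6] 83.35739641964352
[[-0.2  0.1  0. ]
 [-0.2 -0.3  0.6]]
drawer_mid [561.9 -83.8] 80.63830844377541
[[ 0.9 -1.1  0.9 -0.6  1.7  0.1 -4.4]
 [-0.5 -0.5  0.  -0.7 -0.2  0.7  1.7]]
(37, 0) 567.4494150645291 -46.94294094515789
(37, -58) 624.7815383062634 -55.71948038816105
(-37, 0) 556.2517612924216 -120.09082232254303
(-37, -58) 613.5838845341559 -128.8673617655462
(37, 58) 510.11729182279487 -38.166401502154734
(-37, 58) 498.91963805068735 -111.31428287953987
front top [[ 455.3 -151.8   88. ]] [[ 652.4 -173.9   88. ]
 [ 457.2 -154.    88. ]]
```

```bash
python3 - <<'E'
from fit import *
np.set_printoptions(precision=1,suppress=True)
o=[('top',(0,-29,45),(273.8,189.5)),('top',(0,29,45),(271.5,206.8)),('top',(0,-87,45),(275.6,171.8)),
('scene',(0,29,45),(239.8,207.2)),('scene',(0,-29,45),(255,218.6)),('scene',(0,-87,45),(266.7,229.8)),('scene',(0,87,45),(228.6,196.5)),
('scene',(76,29,45),(256,192.7)),('scene',(76,-87,45),(284.5,213.8))]
for oo in(o,[a for a in o if a[0]=='top'],[a for a in o if a[0]=='scene']):
    p,e=fit(oo,[570,-70,1.47]);print('drawer_mid',p[:2],np.degrees(p[2]))
# overlay model yaw 84 at (562,-83.3)
for n,b,s in(('top',(240,160,310,235),8),('scene',(195,165,300,245),7.5)):
    im=np.mean([optics.get_image(n).astype(float) for _ in range(2)],0).astype(np.uint8)
    x0,y0,x1,y1=b
    c=cv2.resize(cv2.cvtColor(im[y0:y1,x0:x1],cv2.COLOR_RGB2BGR),None,fx=s,fy=s,interpolation=cv2.INTER_CUBIC)
    th=np.radians(84);C,Sn=np.cos(th),np.sin(th)
    for cx in(-37,37):
        for cy in(-58,0,58):
            for z,col in((45,(0,0,255)),(13,(0,255,0))):
                l=np.array([[cx+a*35,cy+d*27] for a,d in((1,1),(1,-1),(-1,-1),(-1,1))])
                P=np.c_[562+C*l[:,0]-Sn*l[:,1],-83.3+Sn*l[:,0]+C*l[:,1],np.full(4,z)]
                q=(proj(n,P)-[x0,y0]+.5)*s
                cv2.polylines(c,[np.round(q).astype(int)],True,col,1)
    cv2.imwrite(f'pics/ov_{n}.png',c)
E
```

```text
drawer_mid [561.8 -84.6] 82.30628148139272
drawer_mid [561.3 -83.6] 83.35739641964352
drawer_mid [561.8 -85.4] 81.97056198678484
```

View pics/ov_top.png

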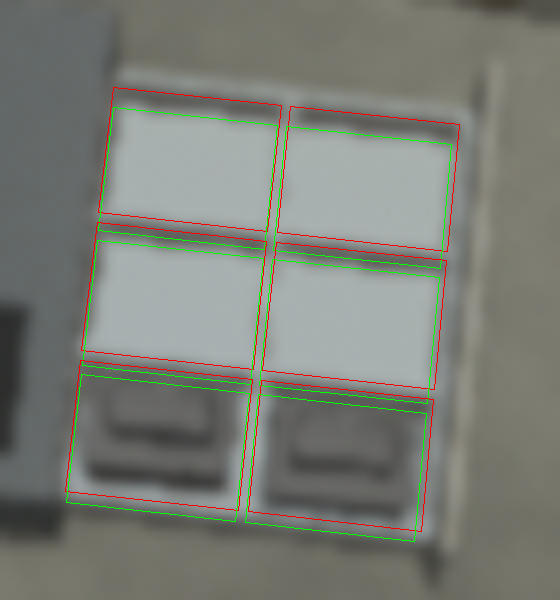

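View pics/ov_scene.png

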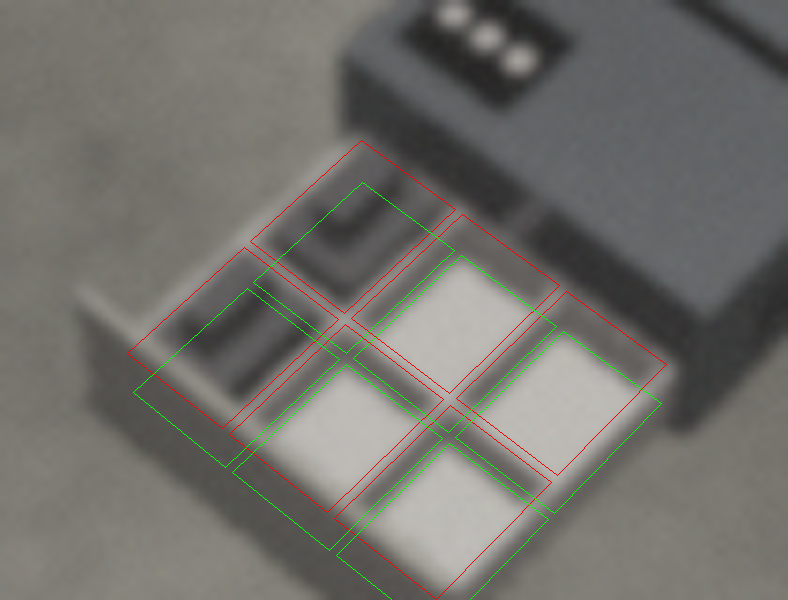

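```bash
python3 g.py 405,195,200,-30
```

```text
t 13.15 tcp [379.6 339.8 136.9] yaw -4.5 F [-0.4  1.8  0. ] w 37.7 j7 -31
405,195,200,-30 -> x -0.949 y 0.243 z -0.423 | rx -0.004 ry -0.001 rz 0.567
```

>>> play_rows --deltas '[{"grip": 0.55,"x": -0.3,"y": 0,"z": -0.2,"rx": 0,"ry": 0,"rz": 0.2},{"grip": 0.55,"x": -0.6,"y": 0.1,"z": -0.4,"rx": 0,"ry": 0,"rz": 0.4},{"grip": 0.55,"x": -0.95,"y": 0.25,"z": -0.4,"rx": 0,"ry": 0,"rz": 0.6},{"grip": 0.55,"x": -1,"y": 0.4,"z": -0.4,"rx": 0,"ry": 0,"rz": 0.8},{"grip": 0.55,"x": -1,"y": 0.4,"z": -0.4,"rx": 0,"ry": 0,"rz": 1},{"grip": 0.55,"x": -1,"y": 0.4,"z": -0.4,"rx": 0,"ry": 0,"rz": 1},{"grip": 0.55,"x": -1,"y": 0.4,"z": -0.4,"rx": 0,"ry": 0,"rz": 1},{"grip": 0.55,"x": -1,"y": 0.4,"z": -0.4,"rx": 0,"ry": 0,"rz": 1},{"grip": 0.55,"x": -1,"y": 0.4,"z": -0.4,"rx": 0,"ry": 0,"rz": 1},{"grip": 0.55,"x": -1,"y": 0.4,"z": -0.4,"rx": 0,"ry": 0,"rz": 1}]'

```text
clock: 14.4
tool_pos: [427.8, 185.5, 196.5]
orientation: [[0.76, 0.65, -0.003], [0.65, -0.76, 0.002], [-0.001, -0.003, -1.0]]
wrist_force: [0.6, 0.3, 0.1]
width: 42.4
```

```bash
python3 g.py 480,20,200,-80 530,-10,200,-90
```

```text
t 14.40 tcp [427.8 185.5 196.5] yaw -49.5 F [0.6 0.3 0.1] w 42.4 j7 -52
480,20,200,-80 -> x -0.452 y 1.065 z -0.026 | rx -0.004 ry 0.002 rz 0.678 TOO FAR
530,-10,200,-90 -> x -0.329 y 1.433 z -0.027 | rx -0.003 ry 0.002 rz 0.900 TOO FAR
```

>>> play_rows --deltas '[{"grip": 0.55,"x": -0.25,"y": 0.3,"z": 0,"rx": 0,"ry": 0,"rz": 0.2},{"grip": 0.55,"x": -0.5,"y": 0.6,"z": 0,"rx": 0,"ry": 0,"rz": 0.4},{"grip": 0.55,"x": -0.7,"y": 0.9,"z": 0,"rx": 0,"ry": 0,"rz": 0.6},{"grip": 0.55,"x": -0.8,"y": 1,"z": 0,"rx": 0,"ry": 0,"rz": 0.8},{"grip": 0.55,"x": -0.8,"y": 1,"z": 0,"rx": 0,"ry": 0,"rz": 0.9},{"grip": 0.55,"x": -0.8,"y": 1,"z": 0,"rx": 0,"ry": 0,"rz": 0.9},{"grip": 0.55,"x": -0.8,"y": 1,"z": 0,"rx": 0,"ry": 0,"rz": 0.9},{"grip": 0.55,"x": -0.8,"y": 1,"z": 0,"rx": 0,"ry": 0,"rz": 0.9},{"grip": 0.55,"x": -0.8,"y": 1,"z": 0,"rx": 0,"ry": 0,"rz": 0.9},{"grip": 0.55,"x": -0.8,"y": 1,"z": 0,"rx": 0,"ry": 0,"rz": 0.9}]'

```text
clock: 15.65
tool_pos: [434.0, -6.4, 196.2]
orientation: [[1.0, 0.001, -0.003], [0.001, -1.0, 0.002], [-0.003, -0.002, -1.0]]
wrist_force: [0.2, 0.0, 0.5]
width: 42.4
```

```bash
python3 g.py 560,-155,180,-100.3
```

```text
t 15.65 tcp [434.   -6.4 196.2] yaw -89.9 F [0.2 0.  0.5] w 42.4 j7 -60
560,-155,180,-100.3 -> x 0.839 y 0.992 z 0.104 | rx -0.002 ry 0.004 rz 0.230
```

>>> play_rows --deltas '[{"grip": 0.55,"x": 0.25,"y": 0.3,"z": 0,"rx": 0,"ry": 0,"rz": 0.1},{"grip": 0.55,"x": 0.5,"y": 0.6,"z": 0,"rx": 0,"ry": 0,"rz": 0.2},{"grip": 0.55,"x": 0.75,"y": 0.9,"z": 0,"rx": 0,"ry": 0,"rz": 0.23},{"grip": 0.55,"x": 0.84,"y": 1,"z": 0,"rx": 0,"ry": 0,"rz": 0.23},{"grip": 0.55,"x": 0.84,"y": 1,"z": 0,"rx": 0,"ry": 0,"rz": 0.23},{"grip": 0.55,"x": 0.84,"y": 1,"z": 0,"rx": 0,"ry": 0,"rz": 0.23},{"grip": 0.55,"x": 0.84,"y": 1,"z": 0,"rx": 0,"ry": 0,"rz": 0.23},{"grip": 0.55,"x": 0.84,"y": 1,"z": 0,"rx": 0,"ry": 0,"rz": 0.23},{"grip": 0.55,"x": 0.84,"y": 1,"z": 0,"rx": 0,"ry": 0,"rz": 0.23},{"grip": 0.55,"x": 0.84,"y": 1,"z": 0,"rx": 0,"ry": 0,"rz": 0.23}]'

```text
clock: 16.9
tool_pos: [560.1, -156.0, 195.7]
orientation: [[0.984, -0.179, -0.002], [-0.179, -0.984, 0.002], [-0.003, -0.002, -1.0]]
wrist_force: [0.4, -0.3, 0.7]
width: 42.3
```

```bash
python3 g.py 566.5,-269.8,110,-100.3; python3 find3.py 329 197 332 234 370 245
```

```text
t 16.90 tcp [ 560.1 -156.   195.7] yaw -100.3 F [ 0.4 -0.3  0.7] w 42.3 j7 -55
566.5,-269.8,110,-100.3 -> x 0.179 y 0.740 z 0.569 | rx -0.002 ry 0.004 rz 0.000 
[(array([ 567.5, -267.3]), np.float64(163.8), np.float64(774.8)), (array([ 606.7, -268.2]), np.float64(91.0), np.float64(398.5)), (array([ 550.3, -251.1]), np.float64(116.4), np.float64(261.1))]
[(array([ 445.5, -276.1]), np.float64(3.8), np.float64(103.0)), (array([ 445. , -274.9]), np.float64(3.1), np.float64(87.2)), (array([ 446.5, -276.8]), np.float64(3.6), np.float64(12.7))]
[(array([ 410.1, -396.7]), np.float64(10.2), np.float64(31.2)), (array([ 409.7, -395.8]), np.float64(9.8), np.float64(15.3)), (array([ 410.7, -397.3]), np.float64(10.4), np.float64(14.1))]
```

>>> play_rows --deltas '[{"grip": 0.55,"x": 0.06,"y": 0.25,"z": 0.1,"rx": 0,"ry": 0,"rz": 0},{"grip": 0.55,"x": 0.12,"y": 0.5,"z": 0.3,"rx": 0,"ry": 0,"rz": 0},{"grip": 0.55,"x": 0.18,"y": 0.74,"z": 0.45,"rx": 0,"ry": 0,"rz": 0},{"grip": 0.55,"x": 0.18,"y": 0.74,"z": 0.6,"rx": 0,"ry": 0,"rz": 0},{"grip": 0.55,"x": 0.18,"y": 0.74,"z": 0.7,"rx": 0,"ry": 0,"rz": 0},{"grip": 0.55,"x": 0.18,"y": 0.74,"z": 0.7,"rx": 0,"ry": 0,"rz": 0},{"grip": 0.55,"x": 0.18,"y": 0.74,"z": 0.7,"rx": 0,"ry": 0,"rz": 0},{"grip": 0.55,"x": 0.18,"y": 0.74,"z": 0.7,"rx": 0,"ry": 0,"rz": 0},{"grip": 0.55,"x": 0.18,"y": 0.74,"z": 0.7,"rx": 0,"ry": 0,"rz": 0},{"grip": 0.55,"x": 0.18,"y": 0.74,"z": 0.7,"rx": 0,"ry": 0,"rz": 0}]'

```text
clock: 18.35
tool_pos: [566.8, -270.1, 90.7]
orientation: [[0.984, -0.179, -0.002], [-0.179, -0.984, 0.002], [-0.002, -0.001, -1.0]]
wrist_force: [0.5, -0.1, -0.6]
width: 42.2
```

```bash
python3 g.py 566.5,-269.8,45,-100.3; python3 -c "
from h import *
crop('scene',150,190,270,290,6,'k1.png')
crop('top',280,150,400,250,6,'k2.png')"
```

```text
t 18.35 tcp [ 566.8 -270.1   90.7] yaw -100.3 F [ 0.5 -0.1 -0.6] w 42.2 j7 -43
566.5,-269.8,45,-100.3 -> x -0.001 y -0.001 z 0.304 | rx -0.002 ry 0.003 rz 0.000
```

View pics/k1.png

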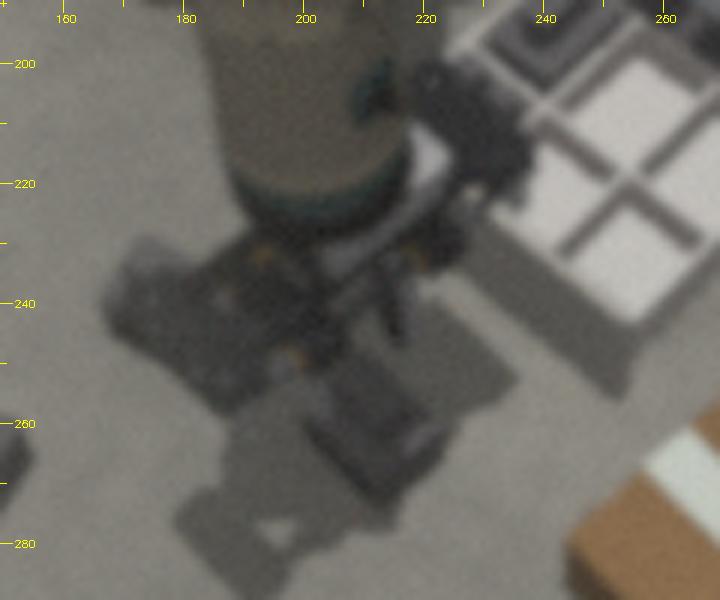

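View pics/k2.png

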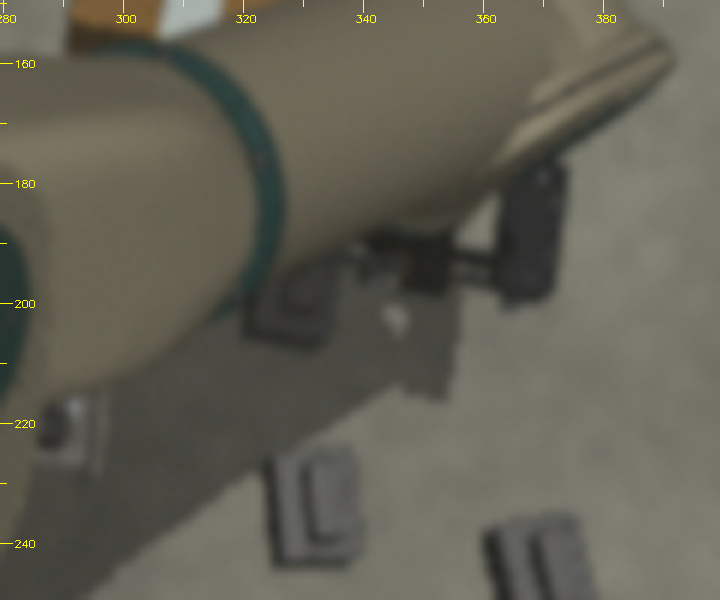

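Cassette A has not moved (its lower corner is still at (213,274)). I'll go down to the tab.

>>> play_rows --deltas '[{"grip": 0.55,"x": 0,"y": 0,"z": 0.1,"rx": 0,"ry": 0,"rz": 0},{"grip": 0.55,"x": 0,"y": 0,"z": 0.2,"rx": 0,"ry": 0,"rz": 0},{"grip": 0.55,"x": 0,"y": 0,"z": 0.3,"rx": 0,"ry": 0,"rz": 0},{"grip": 0.55,"x": 0,"y": 0,"z": 0.304,"rx": 0,"ry": 0,"rz": 0},{"grip": 1,"x": 0,"y": 0,"z": 0.304,"rx": 0,"ry": 0,"rz": 0},{"grip": 1,"x": 0,"y": 0,"z": 0.304,"rx": 0,"ry": 0,"rz": 0},{"grip": 1,"x": 0,"y": 0,"z": 0.304,"rx": 0,"ry": 0,"rz": 0},{"grip": 1,"x": 0,"y": 0,"z": 0.304,"rx": 0,"ry": 0,"rz": 0},{"grip": 1,"x": 0,"y": 0,"z": 0.2,"rx": 0,"ry": 0,"rz": 0},{"grip": 1,"x": 0,"y": 0,"z": -0.1,"rx": 0,"ry": 0,"rz": 0}]'

```text
clock: 19.7
tool_pos: [565.3, -269.1, 105.0]
orientation: [[0.984, -0.179, -0.006], [-0.179, -0.984, 0.004], [-0.007, -0.003, -1.0]]
wrist_force: [-0.1, 0.6, -0.2]
width: 17.9
```

```bash
python3 g.py 566.5,-269.8,175,-100.3 570,-170,175,-55.3
```

```text
t 19.70 tcp [ 565.3 -269.1  105. ] yaw -100.3 F [-0.1  0.6 -0.2] w 17.9 j7 -43
566.5,-269.8,175,-100.3 -> x 0.006 y 0.002 z -0.467 | rx -0.003 ry 0.009 rz -0.000 
570,-170,175,-55.3 -> x -0.091 y -0.657 z -0.464 | rx -0.006 ry 0.007 rz -1.000 TOO FAR
```

>>> play_rows --deltas '[{"grip": 1,"x": 0,"y": 0,"z": -0.2,"rx": 0,"ry": 0,"rz": 0},{"grip": 1,"x": 0,"y": 0,"z": -0.4,"rx": 0,"ry": 0,"rz": -0.1},{"grip": 1,"x": 0,"y": -0.1,"z": -0.43,"rx": 0,"ry": 0,"rz": -0.3},{"grip": 1,"x": 0,"y": -0.25,"z": -0.43,"rx": 0,"ry": 0,"rz": -0.5},{"grip": 1,"x": 0,"y": -0.4,"z": -0.43,"rx": 0,"ry": 0,"rz": -0.7},{"grip": 1,"x": 0,"y": -0.55,"z": -0.43,"rx": 0,"ry": 0,"rz": -0.9},{"grip": 1,"x": 0,"y": -0.65,"z": -0.43,"rx": 0,"ry": 0,"rz": -1},{"grip": 1,"x": 0,"y": -0.65,"z": -0.43,"rx": 0,"ry": 0,"rz": -1},{"grip": 1,"x": 0,"y": -0.65,"z": -0.43,"rx": 0,"ry": 0,"rz": -1},{"grip": 1,"x": 0,"y": -0.65,"z": -0.43,"rx": 0,"ry": 0,"rz": -1}]'

```text
clock: 20.95
tool_pos: [582.8, -174.7, 170.0]
orientation: [[0.824, 0.567, -0.006], [0.567, -0.824, 0.003], [-0.004, -0.006, -1.0]]
wrist_force: [-0.0, 0.4, -1.1]
width: 17.7
```

```bash
python3 g.py 622.5,-53.3,170,-10.3 
```

```text
t 20.95 tcp [ 582.8 -174.7  170. ] yaw -55.4 F [-0.   0.4 -1.1] w 17.7 j7 -18
622.5,-53.3,170,-10.3 -> x 0.677 y -0.517 z 0.000 | rx -0.009 ry 0.001 rz -1.003 TOO FAR
```

>>> play_rows --deltas '[{"grip": 1,"x": 0.12,"y": -0.1,"z": 0,"rx": 0,"ry": 0,"rz": -0.2},{"grip": 1,"x": 0.24,"y": -0.2,"z": 0,"rx": 0,"ry": 0,"rz": -0.4},{"grip": 1,"x": 0.36,"y": -0.3,"z": 0,"rx": 0,"ry": 0,"rz": -0.6},{"grip": 1,"x": 0.5,"y": -0.4,"z": 0,"rx": 0,"ry": 0,"rz": -0.8},{"grip": 1,"x": 0.6,"y": -0.5,"z": 0,"rx": 0,"ry": 0,"rz": -1},{"grip": 1,"x": 0.677,"y": -0.517,"z": 0,"rx": -0.009,"ry": 0,"rz": -1},{"grip": 1,"x": 0.677,"y": -0.517,"z": 0,"rx": -0.009,"ry": 0,"rz": -1},{"grip": 1,"x": 0.677,"y": -0.517,"z": 0,"rx": -0.009,"ry": 0,"rz": -1},{"grip": 1,"x": 0.677,"y": -0.517,"z": 0,"rx": -0.009,"ry": 0,"rz": -1},{"grip": 1,"x": 0.677,"y": -0.517,"z": 0,"rx": -0.009,"ry": 0,"rz": -1}]'

```text
clock: 22.2
tool_pos: [622.3, -53.9, 170.1]
orientation: [[0.182, 0.983, -0.001], [0.983, -0.182, -0.001], [-0.001, -0.0, -1.0]]
wrist_force: [0.4, 0.8, -1.2]
width: 17.7
```

```bash
python3 g.py 622.5,-53.3,100,-6 
```

```text
t 22.20 tcp [622.3 -53.9 170.1] yaw -10.5 F [ 0.4  0.8 -1.2] w 17.7 j7 6
622.5,-53.3,100,-6 -> x 0.005 y 0.001 z 0.467 | rx -0.000 ry 0.002 rz -0.100
```

>>> play_rows --deltas '[{"grip": 1,"x": 0.005,"y": 0,"z": 0.05,"rx": 0,"ry": 0,"rz": -0.1},{"grip": 1,"x": 0.005,"y": 0,"z": 0.1,"rx": 0,"ry": 0,"rz": -0.1},{"grip": 1,"x": 0.005,"y": 0,"z": 0.13,"rx": 0,"ry": 0,"rz": -0.1},{"grip": 1,"x": 0.005,"y": 0,"z": 0.13,"rx": 0,"ry": 0,"rz": -0.1},{"grip": 1,"x": 0.005,"y": 0,"z": 0.13,"rx": 0,"ry": 0,"rz": -0.1},{"grip": 1,"x": 0.005,"y": 0,"z": 0.13,"rx": 0,"ry": 0,"rz": -0.1},{"grip": 1,"x": 0.005,"y": 0,"z": 0.13,"rx": 0,"ry": 0,"rz": -0.1},{"grip": 1,"x": 0.005,"y": 0,"z": 0.13,"rx": 0,"ry": 0,"rz": -0.1},{"grip": 1,"x": 0.005,"y": 0,"z": 0.13,"rx": 0,"ry": 0,"rz": -0.1},{"grip": 1,"x": 0.005,"y": 0,"z": 0.13,"rx": 0,"ry": 0,"rz": -0.1}]'

```text
clock: 23.45
tool_pos: [622.4, -53.2, 150.6]
orientation: [[0.105, 0.994, -0.001], [0.994, -0.105, -0.001], [-0.001, -0.0, -1.0]]
wrist_force: [0.3, -0.0, -0.0]
width: 17.9
```

```bash
python3 g.py 622.5,-53.3,59,-6; cat > ov.py <<'E'
# overlay expected cassette (at TCP, bottom tcp-45) and drawer bays on pictures
from h import *
import sys
tag=sys.argv[1]; grab=float(sys.argv[2]) if len(sys.argv)>2 else 45
s_=r.sense();p=s_['tool_pos'];R=s_['orientation']
for n,b,s in(('top',(235,155,315,235),7.5),('scene',(190,130,300,235),5.7)):
    im=optics.get_image(n);x0,y0,x1,y1=b
    c=cv2.resize(cv2.cvtColor(im[y0:y1,x0:x1],cv2.COLOR_RGB2BGR),None,fx=s,fy=s,interpolation=cv2.INTER_CUBIC)
    for a,d,z in((30,22,p[2]-grab),(30,22,p[2]-grab+42),(20,9,p[2]-grab+68)):
        l=np.array([p+R[:,0]*i*a+R[:,1]*j*d for i,j in((1,1),(1,-1),(-1,-1),(-1,1))]);l[:,2]=z
        cv2.polylines(c,[np.round((proj(n,l)-[x0,y0]+.5)*s).astype(int)],True,(0,0,255),1)
    th=np.radians(84);C,Sn=np.cos(th),np.sin(th)
    for cx in(-37,37):
        for cy in(-58,0,58):
            l=np.array([[cx+a*35,cy+d*27] for a,d in((1,1),(1,-1),(-1,-1),(-1,1))])
            P=np.c_[561+C*l[:,0]-Sn*l[:,1],-84+Sn*l[:,0]+C*l[:,1],np.full(4,45)]
            cv2.polylines(c,[np.round((proj(n,P)-[x0,y0]+.5)*s).astype(int)],True,(0,255,0),1)
    cv2.imwrite(f'pics/{tag}_{n}.png',c)
E
python3 ov.py m1
```

```text
t 23.45 tcp [622.4 -53.2 150.6] yaw -6.0 F [ 0.3 -0.  -0. ] w 17.9 j7 10
622.5,-53.3,59,-6 -> x 0.000 y 0.001 z 0.611 | rx -0.001 ry 0.002 rz -0.000
```

View pics/m1_top.png

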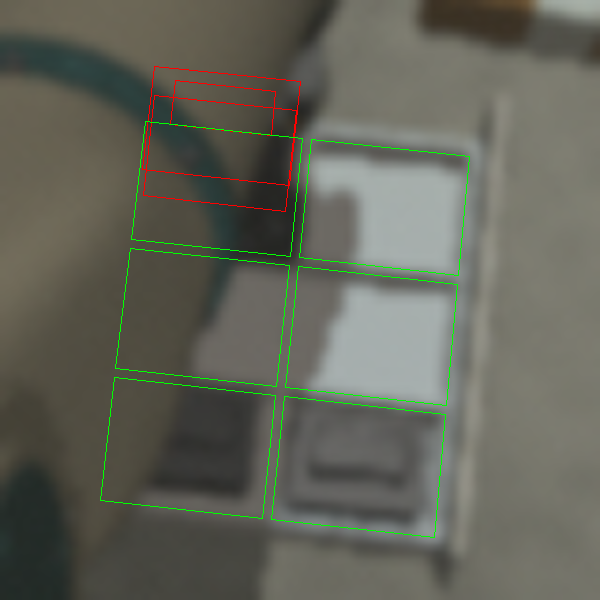

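View pics/m1_scene.png

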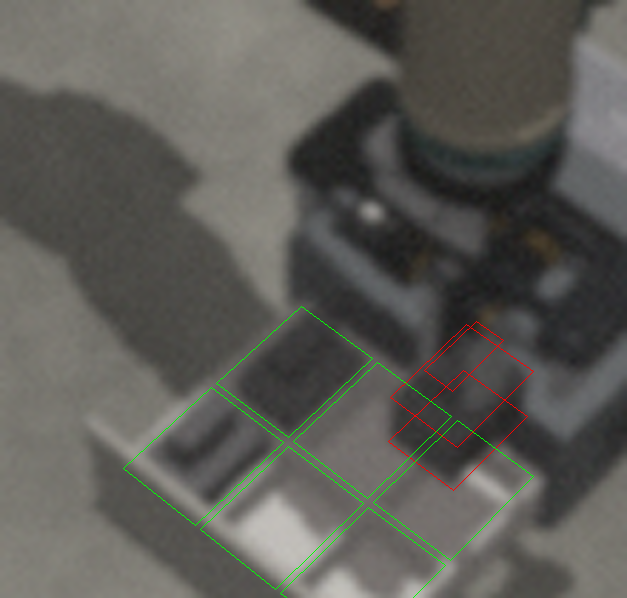

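>>> play_rows --deltas '[{"grip": 1,"x": 0,"y": 0,"z": 0.1,"rx": 0,"ry": 0,"rz": 0},{"grip": 1,"x": 0,"y": 0,"z": 0.2,"rx": 0,"ry": 0,"rz": 0},{"grip": 1,"x": 0,"y": 0,"z": 0.3,"rx": 0,"ry": 0,"rz": 0},{"grip": 1,"x": 0,"y": 0,"z": 0.36,"rx": 0,"ry": 0,"rz": 0},{"grip": 1,"x": 0,"y": 0,"z": 0.4,"rx": 0,"ry": 0,"rz": 0},{"grip": 1,"x": 0,"y": 0,"z": 0.44,"rx": 0,"ry": 0,"rz": 0},{"grip": 1,"x": 0,"y": 0,"z": 0.48,"rx": 0,"ry": 0,"rz": 0},{"grip": 1,"x": 0,"y": 0,"z": 0.5,"rx": 0,"ry": 0,"rz": 0},{"grip": 1,"x": 0,"y": 0,"z": 0.5,"rx": 0,"ry": 0,"rz": 0},{"grip": 1,"x": 0,"y": 0,"z": 0.5,"rx": 0,"ry": 0,"rz": 0}]'

```text
clock: 24.8
tool_pos: [622.6, -53.3, 75.8]
orientation: [[0.105, 0.994, -0.0], [0.994, -0.105, -0.001], [-0.001, -0.0, -1.0]]
wrist_force: [0.1, -0.2, -1.3]
width: 17.8
```

```bash
python3 g.py 622.5,-53.3,59.5,-6; python3 ov.py m2
```

```text
t 24.80 tcp [622.6 -53.3  75.8] yaw -6.0 F [ 0.1 -0.2 -1.3] w 17.8 j7 12
622.5,-53.3,59.5,-6 -> x 0.000 y -0.001 z 0.109 | rx -0.000 ry 0.002 rz -0.000
```

View pics/m2_scene.png

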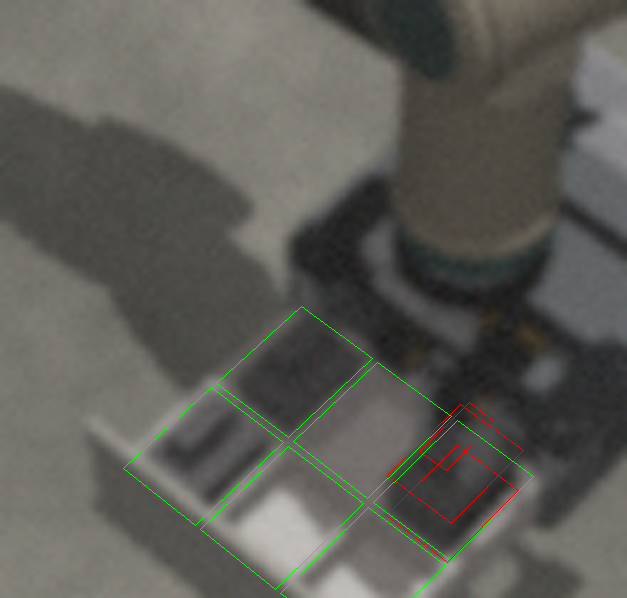

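It is inside the bay with no contact force. I'll lower it fully, open and rise.

>>> play_rows --deltas '[{"grip": 1,"x": 0,"y": 0,"z": 0.05,"rx": 0,"ry": 0,"rz": 0},{"grip": 1,"x": 0,"y": 0,"z": 0.09,"rx": 0,"ry": 0,"rz": 0},{"grip": 1,"x": 0,"y": 0,"z": 0.11,"rx": 0,"ry": 0,"rz": 0},{"grip": 1,"x": 0,"y": 0,"z": 0.112,"rx": 0,"ry": 0,"rz": 0},{"grip": 0.6,"x": 0,"y": 0,"z": 0.112,"rx": 0,"ry": 0,"rz": 0},{"grip": 0.6,"x": 0,"y": 0,"z": 0.112,"rx": 0,"ry": 0,"rz": 0},{"grip": 0.6,"x": 0,"y": 0,"z": 0.112,"rx": 0,"ry": 0,"rz": 0},{"grip": 0.6,"x": 0,"y": 0,"z": -0.1,"rx": 0,"ry": 0,"rz": 0},{"grip": 0.6,"x": 0,"y": 0,"z": -0.4,"rx": 0,"ry": 0,"rz": 0},{"grip": 0.6,"x": 0,"y": 0,"z": -0.7,"rx": 0,"ry": 0,"rz": 0}]'

```text
clock: 26.15
tool_pos: [622.4, -53.2, 182.1]
orientation: [[0.105, 0.994, -0.0], [0.994, -0.105, -0.001], [-0.001, -0.0, -1.0]]
wrist_force: [-0.6, -0.4, 0.5]
width: 37.5
```

```bash
python3 g.py 505,-130,175,-51; python3 ov.py m3
```

```text
t 26.15 tcp [622.4 -53.2 182.1] yaw -6.0 F [-0.6 -0.4  0.5] w 37.5 j7 10
505,-130,175,-51 -> x -0.591 y -0.725 z 0.049 | rx 0.000 ry 0.002 rz 1.000
```

View pics/m3_scene.png

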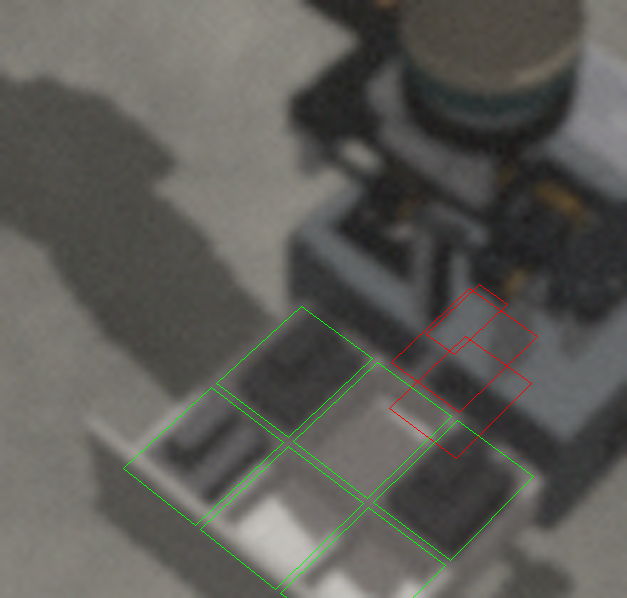

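Cassette A is seated in the bay at picture (460,495). Next is B.

>>> play_rows --deltas '[{"grip": 0.55,"x": -0.12,"y": -0.15,"z": 0,"rx": 0,"ry": 0,"rz": 0.2},{"grip": 0.55,"x": -0.24,"y": -0.3,"z": 0,"rx": 0,"ry": 0,"rz": 0.4},{"grip": 0.55,"x": -0.36,"y": -0.45,"z": 0,"rx": 0,"ry": 0,"rz": 0.6},{"grip": 0.55,"x": -0.5,"y": -0.6,"z": 0,"rx": 0,"ry": 0,"rz": 0.8},{"grip": 0.55,"x": -0.65,"y": -0.75,"z": 0,"rx": 0,"ry": 0,"rz": 1},{"grip": 0.55,"x": -0.8,"y": -0.85,"z": 0,"rx": 0,"ry": 0,"rz": 1},{"grip": 0.55,"x": -0.9,"y": -0.95,"z": 0,"rx": 0,"ry": 0,"rz": 1},{"grip": 0.55,"x": -0.9,"y": -0.95,"z": 0,"rx": 0,"ry": 0,"rz": 1},{"grip": 0.55,"x": -0.9,"y": -0.95,"z": 0,"rx": 0,"ry": 0,"rz": 1},{"grip": 0.55,"x": -0.9,"y": -0.95,"z": 0,"rx": 0,"ry": 0,"rz": 1}]'

```text
clock: 27.5
tool_pos: [471.1, -172.4, 184.9]
orientation: [[0.776, 0.63, 0.01], [0.63, -0.776, -0.002], [0.007, 0.008, -1.0]]
wrist_force: [0.2, -0.9, -0.5]
width: 42.5
```

```bash
python3 find3.py 332 234 370 245;python3 g.py 445.5,-276,100,-86.4; python3 -c "
from h import *
cv2.imwrite('pics/n0.png',optics.get_image('top')[:,:,::-1])"
```

```text
[(array([ 455.2, -243.3]), np.float64(114.8), np.float64(642.1)), (array([ 464.1, -253.8]), np.float64(176.3), np.float64(360.6)), (array([ 456.2, -263. ]), np.float64(75.3), np.float64(269.4))]
[(array([ 410.1, -396.7]), np.float64(10.2), np.float64(31.6)), (array([ 409.7, -395.8]), np.float64(9.8), np.float64(15.4)), (array([ 410.7, -397.3]), np.float64(10.3), np.float64(14.3))]
t 27.70 tcp [ 470.6 -172.9  184.9] yaw -51.0 F [ 0.  -1.1  0.2] w 41.9 j7 -10
445.5,-276,100,-86.4 -> x -0.566 y 0.424 z 0.566 | rx 0.007 ry -0.011 rz 0.787
```

View pics/n0.png

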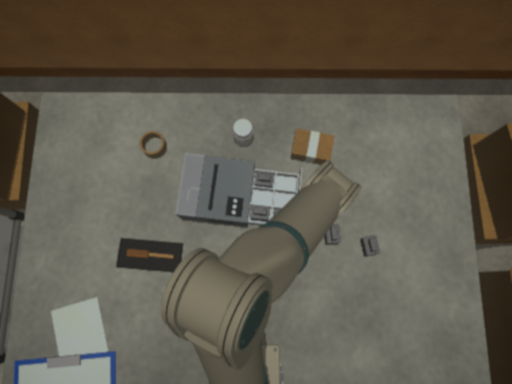

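Top view: B is still at (332,234) and C at (370,245); A is in the far-rear bay at (264,177), and the pin is in its tray.

>>> play_rows --deltas '[{"grip": 0.55,"x": -0.15,"y": 0.1,"z": 0.05,"rx": 0,"ry": 0,"rz": 0.2},{"grip": 0.55,"x": -0.3,"y": 0.2,"z": 0.1,"rx": 0,"ry": 0,"rz": 0.4},{"grip": 0.55,"x": -0.45,"y": 0.3,"z": 0.2,"rx": 0,"ry": 0,"rz": 0.6},{"grip": 0.55,"x": -0.566,"y": 0.424,"z": 0.35,"rx": 0.007,"ry": -0.011,"rz": 0.787},{"grip": 0.55,"x": -0.566,"y": 0.424,"z": 0.5,"rx": 0.007,"ry": -0.011,"rz": 0.787},{"grip": 0.55,"x": -0.566,"y": 0.424,"z": 0.6,"rx": 0.007,"ry": -0.011,"rz": 0.787},{"grip": 0.55,"x": -0.566,"y": 0.424,"z": 0.63,"rx": 0.007,"ry": -0.011,"rz": 0.787},{"grip": 0.55,"x": -0.566,"y": 0.424,"z": 0.63,"rx": 0.007,"ry": -0.011,"rz": 0.787},{"grip": 0.55,"x": -0.566,"y": 0.424,"z": 0.63,"rx": 0.007,"ry": -0.011,"rz": 0.787},{"grip": 0.55,"x": -0.566,"y": 0.424,"z": 0.63,"rx": 0.007,"ry": -0.011,"rz": 0.787}]'

```text
clock: 29.0
tool_pos: [445.9, -276.1, 91.0]
orientation: [[0.998, 0.063, 0.001], [0.063, -0.998, -0.001], [0.001, 0.001, -1.0]]
wrist_force: [-1.2, -0.3, 0.6]
width: 41.9
```

```bash
python3 g.py 445.5,-276,45,-86.4; python3 -c "
from h import *
crop('scene',120,190,240,290,6,'n1.png')"
```

```text
t 29.00 tcp [ 445.9 -276.1   91. ] yaw -86.4 F [-1.2 -0.3  0.6] w 41.9 j7 -20
445.5,-276,45,-86.4 -> x -0.003 y -0.001 z 0.306 | rx 0.001 ry -0.001 rz 0.000
```

View pics/n1.png

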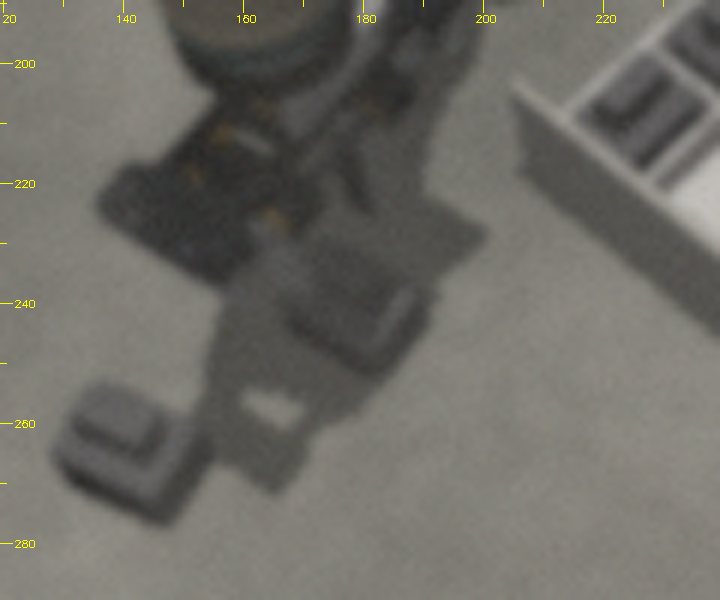

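>>> play_rows --deltas '[{"grip": 0.55,"x": 0,"y": 0,"z": 0.1,"rx": 0,"ry": 0,"rz": 0},{"grip": 0.55,"x": 0,"y": 0,"z": 0.2,"rx": 0,"ry": 0,"rz": 0},{"grip": 0.55,"x": 0,"y": 0,"z": 0.3,"rx": 0,"ry": 0,"rz": 0},{"grip": 0.55,"x": 0,"y": 0,"z": 0.306,"rx": 0,"ry": 0,"rz": 0},{"grip": 1,"x": 0,"y": 0,"z": 0.306,"rx": 0,"ry": 0,"rz": 0},{"grip": 1,"x": 0,"y": 0,"z": 0.306,"rx": 0,"ry": 0,"rz": 0},{"grip": 1,"x": 0,"y": 0,"z": 0.306,"rx": 0,"ry": 0,"rz": 0},{"grip": 1,"x": 0,"y": 0,"z": 0.306,"rx": 0,"ry": 0,"rz": 0},{"grip": 1,"x": 0,"y": 0,"z": 0.1,"rx": 0,"ry": 0,"rz": 0},{"grip": 1,"x": 0,"y": 0,"z": -0.2,"rx": 0,"ry": 0,"rz": 0}]'

```text
clock: 30.3
tool_pos: [444.9, -275.5, 120.9]
orientation: [[0.998, 0.063, -0.002], [0.063, -0.998, 0.001], [-0.002, -0.001, -1.0]]
wrist_force: [1.1, -0.8, 0.0]
width: 18.1
```

```bash
python3 g.py 530,-180,170,-45
```

```text
t 30.30 tcp [ 444.9 -275.5  120.9] yaw -86.4 F [ 1.1 -0.8  0. ] w 18.1 j7 -23
530,-180,170,-45 -> x 0.605 y -0.600 z -0.328 | rx -0.002 ry 0.002 rz -0.920
```

>>> play_rows --deltas '[{"grip": 1,"x": 0.05,"y": -0.05,"z": -0.15,"rx": 0,"ry": 0,"rz": -0.1},{"grip": 1,"x": 0.15,"y": -0.15,"z": -0.3,"rx": 0,"ry": 0,"rz": -0.25},{"grip": 1,"x": 0.27,"y": -0.27,"z": -0.33,"rx": 0,"ry": 0,"rz": -0.42},{"grip": 1,"x": 0.4,"y": -0.4,"z": -0.33,"rx": 0,"ry": 0,"rz": -0.6},{"grip": 1,"x": 0.5,"y": -0.5,"z": -0.33,"rx": 0,"ry": 0,"rz": -0.8},{"grip": 1,"x": 0.605,"y": -0.6,"z": -0.33,"rx": 0,"ry": 0,"rz": -0.92},{"grip": 1,"x": 0.605,"y": -0.6,"z": -0.33,"rx": 0,"ry": 0,"rz": -0.92},{"grip": 1,"x": 0.605,"y": -0.6,"z": -0.33,"rx": 0,"ry": 0,"rz": -0.92},{"grip": 1,"x": 0.605,"y": -0.6,"z": -0.33,"rx": 0,"ry": 0,"rz": -0.92},{"grip": 1,"x": 0.605,"y": -0.6,"z": -0.33,"rx": 0,"ry": 0,"rz": -0.92}]'

```text
clock: 31.55
tool_pos: [529.4, -180.7, 170.4]
orientation: [[0.708, 0.706, -0.002], [0.706, -0.708, 0.001], [-0.001, -0.002, -1.0]]
wrist_force: [0.9, 0.1, -1.4]
width: 17.8
```

```bash
python3 g.py 564.9,-47.2,150,-6
```

```text
t 31.55 tcp [ 529.4 -180.7  170.4] yaw -45.1 F [ 0.9  0.1 -1.4] w 17.8 j7 -7
564.9,-47.2,150,-6 -> x 0.796 y -0.463 z 0.136 | rx -0.003 ry 0.000 rz -0.869
```

>>> play_rows --deltas '[{"grip": 1,"x": 0.15,"y": -0.1,"z": 0,"rx": 0,"ry": 0,"rz": -0.2},{"grip": 1,"x": 0.3,"y": -0.2,"z": 0,"rx": 0,"ry": 0,"rz": -0.4},{"grip": 1,"x": 0.45,"y": -0.3,"z": 0,"rx": 0,"ry": 0,"rz": -0.6},{"grip": 1,"x": 0.6,"y": -0.4,"z": 0,"rx": 0,"ry": 0,"rz": -0.8},{"grip": 1,"x": 0.796,"y": -0.463,"z": 0.05,"rx": -0.003,"ry": 0,"rz": -0.869},{"grip": 1,"x": 0.796,"y": -0.463,"z": 0.136,"rx": -0.003,"ry": 0,"rz": -0.869},{"grip": 1,"x": 0.796,"y": -0.463,"z": 0.136,"rx": -0.003,"ry": 0,"rz": -0.869},{"grip": 1,"x": 0.796,"y": -0.463,"z": 0.136,"rx": -0.003,"ry": 0,"rz": -0.869},{"grip": 1,"x": 0.796,"y": -0.463,"z": 0.136,"rx": -0.003,"ry": 0,"rz": -0.869},{"grip": 1,"x": 0.796,"y": -0.463,"z": 0.136,"rx": -0.003,"ry": 0,"rz": -0.869}]'

```text
clock: 32.8
tool_pos: [565.0, -47.7, 150.3]
orientation: [[0.105, 0.994, 0.001], [0.994, -0.105, -0.001], [-0.001, 0.001, -1.0]]
wrist_force: [-0.0, 0.0, -0.5]
width: 17.8
```

```bash
python3 g.py 564.9,-47.2,76,-6; python3 ov.py o1
```

```text
t 32.80 tcp [565.  -47.7 150.3] yaw -6.0 F [-0.   0.  -0.5] w 17.8 j7 11
564.9,-47.2,76,-6 -> x 0.003 y -0.002 z 0.495 | rx 0.001 ry 0.001 rz -0.001
```

View pics/o1_scene.png

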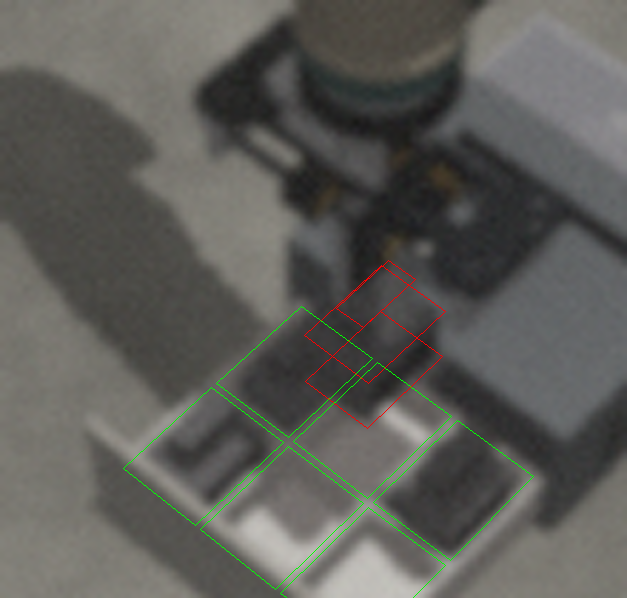

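>>> play_rows --deltas '[{"grip": 1,"x": 0.003,"y": 0,"z": 0.1,"rx": 0,"ry": 0,"rz": 0},{"grip": 1,"x": 0.003,"y": 0,"z": 0.2,"rx": 0,"ry": 0,"rz": 0},{"grip": 1,"x": 0.003,"y": 0,"z": 0.3,"rx": 0,"ry": 0,"rz": 0},{"grip": 1,"x": 0.003,"y": 0,"z": 0.36,"rx": 0,"ry": 0,"rz": 0},{"grip": 1,"x": 0.003,"y": 0,"z": 0.4,"rx": 0,"ry": 0,"rz": 0},{"grip": 1,"x": 0.003,"y": 0,"z": 0.44,"rx": 0,"ry": 0,"rz": 0},{"grip": 1,"x": 0.003,"y": 0,"z": 0.48,"rx": 0,"ry": 0,"rz": 0},{"grip": 1,"x": 0.003,"y": 0,"z": 0.495,"rx": 0,"ry": 0,"rz": 0},{"grip": 1,"x": 0.003,"y": 0,"z": 0.495,"rx": 0,"ry": 0,"rz": 0},{"grip": 1,"x": 0.003,"y": 0,"z": 0.495,"rx": 0,"ry": 0,"rz": 0}]'

```text
clock: 34.15
tool_pos: [565.4, -47.1, 76.2]
orientation: [[0.105, 0.994, 0.001], [0.994, -0.105, -0.001], [-0.0, 0.001, -1.0]]
wrist_force: [0.9, 0.6, -0.6]
width: 17.9
```

```bash
python3 g.py 564.9,-47.2,59.3,-6; python3 ov.py o2
```

```text
t 34.15 tcp [565.4 -47.1  76.2] yaw -6.0 F [ 0.9  0.6 -0.6] w 17.9 j7 13
564.9,-47.2,59.3,-6 -> x -0.001 y -0.003 z 0.113 | rx 0.001 ry 0.001 rz -0.000
```

View pics/o2_scene.png

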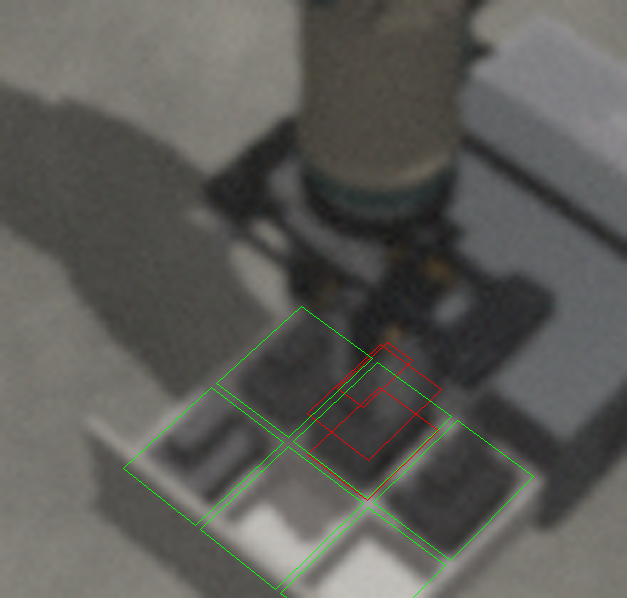

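>>> play_rows --deltas '[{"grip": 1,"x": 0,"y": 0,"z": 0.05,"rx": 0,"ry": 0,"rz": 0},{"grip": 1,"x": 0,"y": 0,"z": 0.09,"rx": 0,"ry": 0,"rz": 0},{"grip": 1,"x": 0,"y": 0,"z": 0.112,"rx": 0,"ry": 0,"rz": 0},{"grip": 1,"x": 0,"y": 0,"z": 0.114,"rx": 0,"ry": 0,"rz": 0},{"grip": 0.6,"x": 0,"y": 0,"z": 0.114,"rx": 0,"ry": 0,"rz": 0},{"grip": 0.6,"x": 0,"y": 0,"z": 0.114,"rx": 0,"ry": 0,"rz": 0},{"grip": 0.6,"x": 0,"y": 0,"z": 0.114,"rx": 0,"ry": 0,"rz": 0},{"grip": 0.6,"x": 0,"y": 0,"z": -0.1,"rx": 0,"ry": 0,"rz": 0},{"grip": 0.6,"x": 0,"y": 0,"z": -0.4,"rx": 0,"ry": 0,"rz": 0},{"grip": 0.6,"x": 0,"y": 0,"z": -0.7,"rx": 0,"ry": 0,"rz": 0}]'

```text
clock: 35.5
tool_pos: [564.9, -47.0, 182.5]
orientation: [[0.105, 0.994, 0.001], [0.994, -0.105, -0.001], [-0.0, 0.001, -1.0]]
wrist_force: [0.8, 0.1, 0.2]
width: 37.6
```

```bash
python3 g.py 460,-170,180,-51; python3 ov.py o3
```

```text
t 35.50 tcp [564.9 -47.  182.5] yaw -6.0 F [0.8 0.1 0.2] w 37.6 j7 10
460,-170,180,-51 -> x -0.889 y -0.610 z 0.017 | rx 0.001 ry 0.000 rz 0.999
```

View pics/o3_scene.png

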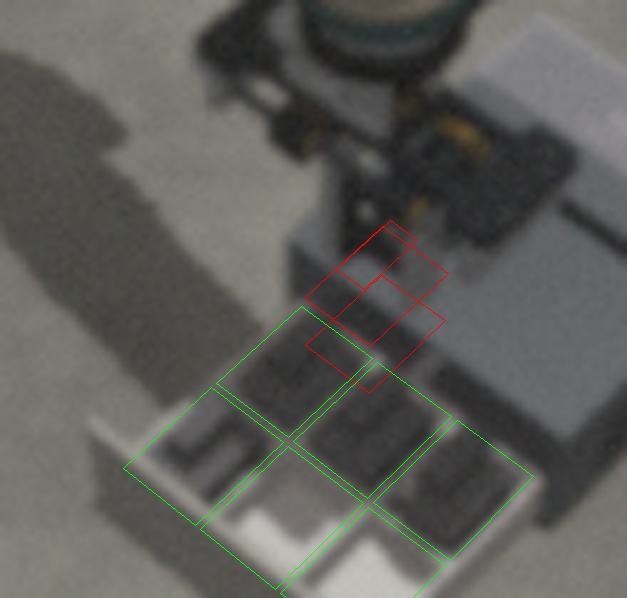

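B is seated. On to C.

>>> play_rows --deltas '[{"grip": 0.55,"x": -0.15,"y": -0.1,"z": 0,"rx": 0,"ry": 0,"rz": 0.2},{"grip": 0.55,"x": -0.3,"y": -0.2,"z": 0,"rx": 0,"ry": 0,"rz": 0.4},{"grip": 0.55,"x": -0.5,"y": -0.35,"z": 0,"rx": 0,"ry": 0,"rz": 0.6},{"grip": 0.55,"x": -0.7,"y": -0.5,"z": 0,"rx": 0,"ry": 0,"rz": 0.8},{"grip": 0.55,"x": -0.9,"y": -0.61,"z": 0,"rx": 0,"ry": 0,"rz": 1},{"grip": 0.55,"x": -1,"y": -0.7,"z": 0,"rx": 0,"ry": 0,"rz": 1},{"grip": 0.55,"x": -1,"y": -0.7,"z": 0,"rx": 0,"ry": 0,"rz": 1},{"grip": 0.55,"x": -1,"y": -0.7,"z": 0,"rx": 0,"ry": 0,"rz": 1},{"grip": 0.55,"x": -1,"y": -0.7,"z": 0,"rx": 0,"ry": 0,"rz": 1},{"grip": 0.55,"x": -1,"y": -0.7,"z": 0,"rx": 0,"ry": 0,"rz": 1}]'

```text
clock: 36.85
tool_pos: [448.9, -185.2, 184.8]
orientation: [[0.776, 0.63, 0.01], [0.63, -0.776, -0.001], [0.008, 0.007, -1.0]]
wrist_force: [0.5, 0.1, 0.1]
width: 42.2
```

```bash
python3 find3.py 370 245; python3 g.py 430,-300,170,-79.6
```

```text
[(array([ 410.1, -396.7]), np.float64(10.2), np.float64(31.8)), (array([ 409.7, -395.8]), np.float64(9.8), np.float64(15.9)), (array([ 410.7, -397.3]), np.float64(10.4), np.float64(14.0))]
t 37.05 tcp [ 448.5 -185.6  184.8] yaw -51.0 F [-0.3 -0.3 -0.5] w 42.4 j7 -8
430,-300,170,-79.6 -> x -0.576 y 0.514 z 0.098 | rx 0.007 ry -0.012 rz 0.636
```

>>> play_rows --deltas '[{"grip": 0.55,"x": -0.2,"y": 0.18,"z": 0,"rx": 0,"ry": 0,"rz": 0.2},{"grip": 0.55,"x": -0.4,"y": 0.36,"z": 0,"rx": 0,"ry": 0,"rz": 0.4},{"grip": 0.55,"x": -0.576,"y": 0.514,"z": 0.1,"rx": 0,"ry": 0,"rz": 0.6},{"grip": 0.55,"x": -0.8,"y": 0.65,"z": 0.2,"rx": 0.007,"ry": -0.012,"rz": 0.636},{"grip": 0.55,"x": -0.9,"y": 0.75,"z": 0.3,"rx": 0.007,"ry": -0.012,"rz": 0.636},{"grip": 0.55,"x": -0.95,"y": 0.8,"z": 0.4,"rx": 0.007,"ry": -0.012,"rz": 0.636},{"grip": 0.55,"x": -0.95,"y": 0.8,"z": 0.4,"rx": 0.007,"ry": -0.012,"rz": 0.636},{"grip": 0.55,"x": -0.95,"y": 0.8,"z": 0.4,"rx": 0.007,"ry": -0.012,"rz": 0.636},{"grip": 0.55,"x": -0.95,"y": 0.8,"z": 0.4,"rx": 0.007,"ry": -0.012,"rz": 0.636},{"grip": 0.55,"x": -0.95,"y": 0.8,"z": 0.4,"rx": 0.007,"ry": -0.012,"rz": 0.636}]'

```text
clock: 38.3
tool_pos: [414.4, -368.1, 125.1]
orientation: [[0.983, 0.181, 0.0], [0.181, -0.983, -0.0], [0.0, 0.0, -1.0]]
wrist_force: [1.3, -0.1, 0.7]
width: 42.1
```

```bash
python3 g.py 410.1,-396.7,90,-79.7 410.1,-396.7,45,-79.7;python3 -c "
from h import *
crop('scene',80,210,200,310,6,'q1.png')"
```

```text
t 38.30 tcp [ 414.4 -368.1  125.1] yaw -79.6 F [ 1.3 -0.1  0.7] w 42.1 j7 -9
410.1,-396.7,90,-79.7 -> x -0.063 y 0.182 z 0.234 | rx 0.000 ry -0.001 rz 0.003 
410.1,-396.7,45,-79.7 -> x -0.063 y 0.182 z 0.534 | rx 0.000 ry -0.001 rz 0.003
```

View pics/q1.png

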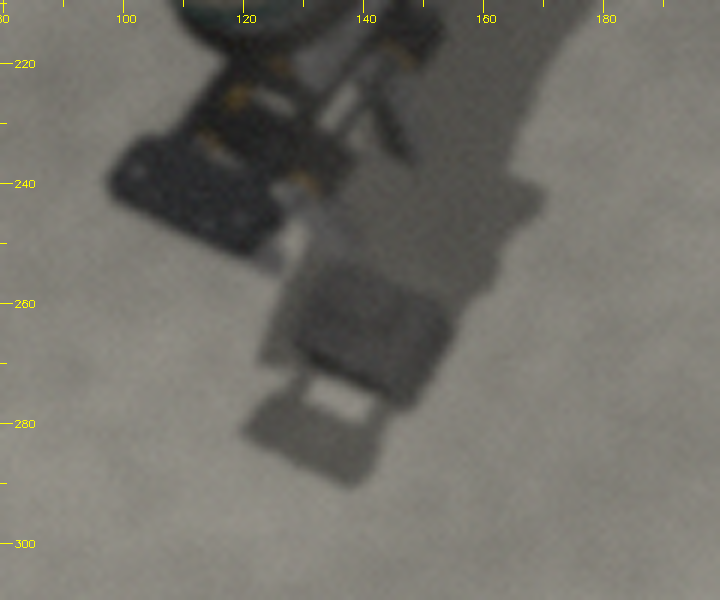

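>>> play_rows --deltas '[{"grip": 0.55,"x": -0.063,"y": 0.182,"z": 0.05,"rx": 0,"ry": 0,"rz": 0},{"grip": 0.55,"x": -0.063,"y": 0.182,"z": 0.15,"rx": 0,"ry": 0,"rz": 0},{"grip": 0.55,"x": -0.063,"y": 0.182,"z": 0.3,"rx": 0,"ry": 0,"rz": 0},{"grip": 0.55,"x": -0.063,"y": 0.182,"z": 0.42,"rx": 0,"ry": 0,"rz": 0},{"grip": 0.55,"x": -0.063,"y": 0.182,"z": 0.53,"rx": 0,"ry": 0,"rz": 0},{"grip": 0.55,"x": -0.063,"y": 0.182,"z": 0.534,"rx": 0,"ry": 0,"rz": 0},{"grip": 1,"x": -0.063,"y": 0.182,"z": 0.534,"rx": 0,"ry": 0,"rz": 0},{"grip": 1,"x": -0.063,"y": 0.182,"z": 0.534,"rx": 0,"ry": 0,"rz": 0},{"grip": 1,"x": -0.063,"y": 0.182,"z": 0.534,"rx": 0,"ry": 0,"rz": 0},{"grip": 1,"x": -0.063,"y": 0.182,"z": 0.534,"rx": 0,"ry": 0,"rz": 0}]'

```text
clock: 39.6
tool_pos: [410.3, -396.9, 45.4]
orientation: [[0.983, 0.181, 0.001], [0.181, -0.983, -0.0], [0.001, 0.0, -1.0]]
wrist_force: [-0.2, 1.3, 2.1]
width: 17.7
```

```bash
python3 g.py 480,-260,165,-60
```

```text
t 39.60 tcp [ 410.3 -396.9   45.4] yaw -79.6 F [-0.2  1.3  2.1] w 17.7 j7 -3
480,-260,165,-60 -> x 0.623 y -0.813 z -0.797 | rx 0.001 ry -0.001 rz -0.435
```

>>> play_rows --deltas '[{"grip": 1,"x": 0,"y": 0,"z": -0.2,"rx": 0,"ry": 0,"rz": 0},{"grip": 1,"x": 0.05,"y": -0.08,"z": -0.45,"rx": 0,"ry": 0,"rz": 0},{"grip": 1,"x": 0.15,"y": -0.2,"z": -0.7,"rx": 0,"ry": 0,"rz": -0.1},{"grip": 1,"x": 0.3,"y": -0.4,"z": -0.8,"rx": 0,"ry": 0,"rz": -0.25},{"grip": 1,"x": 0.45,"y": -0.6,"z": -0.8,"rx": 0,"ry": 0,"rz": -0.45},{"grip": 1,"x": 0.62,"y": -0.8,"z": -0.8,"rx": 0,"ry": 0,"rz": -0.65},{"grip": 1,"x": 0.75,"y": -1,"z": -0.8,"rx": 0,"ry": 0,"rz": -0.85},{"grip": 1,"x": 0.75,"y": -1,"z": -0.8,"rx": 0,"ry": 0,"rz": -1},{"grip": 1,"x": 0.75,"y": -1,"z": -0.8,"rx": 0,"ry": 0,"rz": -1},{"grip": 1,"x": 0.75,"y": -1,"z": -0.8,"rx": 0,"ry": 0,"rz": -1}]'

```text
clock: 40.85
tool_pos: [493.2, -229.6, 165.5]
orientation: [[0.57, 0.822, 0.001], [0.822, -0.57, -0.001], [-0.0, 0.001, -1.0]]
wrist_force: [1.0, 0.2, -1.6]
width: 17.8
```

```bash
python3 g.py 557.1,-120.8,150,-6
```

```text
t 40.85 tcp [ 493.2 -229.6  165.5] yaw -34.8 F [ 1.   0.2 -1.6] w 17.8 j7 8
557.1,-120.8,150,-6 -> x 0.839 y -0.064 z 0.103 | rx 0.001 ry 0.000 rz -0.639
```

>>> play_rows --deltas '[{"grip": 1,"x": 0.17,"y": -0.01,"z": 0,"rx": 0,"ry": 0,"rz": -0.13},{"grip": 1,"x": 0.34,"y": -0.02,"z": 0,"rx": 0,"ry": 0,"rz": -0.27},{"grip": 1,"x": 0.5,"y": -0.04,"z": 0,"rx": 0,"ry": 0,"rz": -0.4},{"grip": 1,"x": 0.68,"y": -0.05,"z": 0,"rx": 0,"ry": 0,"rz": -0.55},{"grip": 1,"x": 0.839,"y": -0.064,"z": 0.05,"rx": 0,"ry": 0,"rz": -0.639},{"grip": 1,"x": 0.839,"y": -0.064,"z": 0.1,"rx": 0,"ry": 0,"rz": -0.639},{"grip": 1,"x": 0.839,"y": -0.064,"z": 0.1,"rx": 0,"ry": 0,"rz": -0.639},{"grip": 1,"x": 0.839,"y": -0.064,"z": 0.1,"rx": 0,"ry": 0,"rz": -0.639},{"grip": 1,"x": 0.839,"y": -0.064,"z": 0.1,"rx": 0,"ry": 0,"rz": -0.639},{"grip": 1,"x": 0.839,"y": -0.064,"z": 0.1,"rx": 0,"ry": 0,"rz": -0.639}]'

```text
clock: 42.1
tool_pos: [557.0, -121.3, 150.7]
orientation: [[0.105, 0.994, 0.001], [0.994, -0.105, -0.001], [-0.001, 0.001, -1.0]]
wrist_force: [0.5, -0.5, -1.0]
width: 17.5
```

```bash
python3 g.py 557.1,-120.8,76,-6; python3 ov.py s1
```

```text
t 42.10 tcp [ 557.  -121.3  150.7] yaw -6.1 F [ 0.5 -0.5 -1. ] w 17.5 j7 18
557.1,-120.8,76,-6 -> x 0.004 y -0.001 z 0.498 | rx 0.002 ry 0.001 rz -0.001
```

View pics/s1_scene.png

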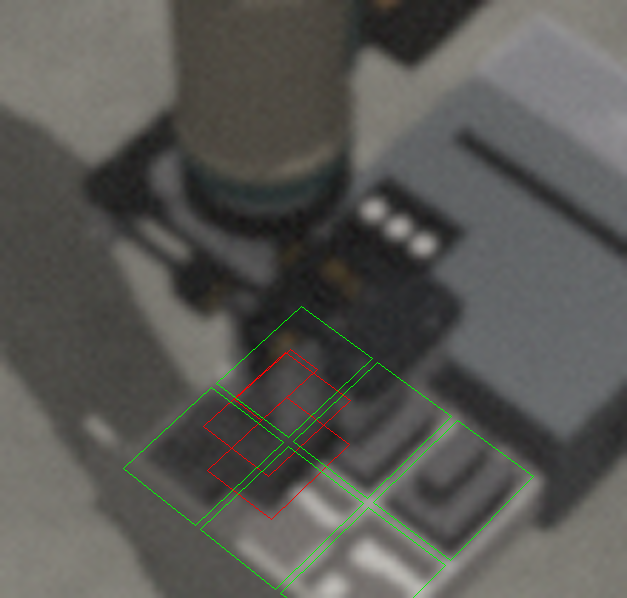

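>>> play_rows --deltas '[{"grip": 1,"x": 0.003,"y": 0,"z": 0.1,"rx": 0,"ry": 0,"rz": 0},{"grip": 1,"x": 0.003,"y": 0,"z": 0.2,"rx": 0,"ry": 0,"rz": 0},{"grip": 1,"x": 0.003,"y": 0,"z": 0.3,"rx": 0,"ry": 0,"rz": 0},{"grip": 1,"x": 0.003,"y": 0,"z": 0.36,"rx": 0,"ry": 0,"rz": 0},{"grip": 1,"x": 0.003,"y": 0,"z": 0.4,"rx": 0,"ry": 0,"rz": 0},{"grip": 1,"x": 0.003,"y": 0,"z": 0.44,"rx": 0,"ry": 0,"rz": 0},{"grip": 1,"x": 0.003,"y": 0,"z": 0.48,"rx": 0,"ry": 0,"rz": 0},{"grip": 1,"x": 0.003,"y": 0,"z": 0.498,"rx": 0,"ry": 0,"rz": 0},{"grip": 1,"x": 0.003,"y": 0,"z": 0.498,"rx": 0,"ry": 0,"rz": 0},{"grip": 1,"x": 0.003,"y": 0,"z": 0.498,"rx": 0,"ry": 0,"rz": 0}]'

```text
clock: 43.45
tool_pos: [557.4, -120.7, 76.1]
orientation: [[0.105, 0.994, 0.002], [0.994, -0.105, -0.001], [-0.001, 0.002, -1.0]]
wrist_force: [0.6, -0.3, -1.3]
width: 17.7
```

```bash
python3 g.py 557.1,-120.8,59,-6; python3 ov.py s2
```

```text
t 43.45 tcp [ 557.4 -120.7   76.1] yaw -6.0 F [ 0.6 -0.3 -1.3] w 17.7 j7 21
557.1,-120.8,59,-6 -> x -0.001 y -0.002 z 0.114 | rx 0.002 ry 0.001 rz -0.001
```

View pics/s2_scene.png

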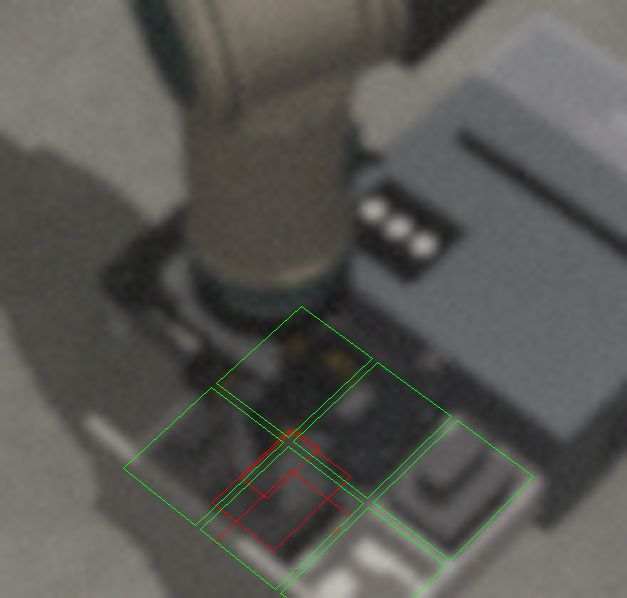

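No contact force again. I'll lower, release and rise.

>>> play_rows --deltas '[{"grip": 1,"x": 0,"y": 0,"z": 0.05,"rx": 0,"ry": 0,"rz": 0},{"grip": 1,"x": 0,"y": 0,"z": 0.09,"rx": 0,"ry": 0,"rz": 0},{"grip": 1,"x": 0,"y": 0,"z": 0.112,"rx": 0,"ry": 0,"rz": 0},{"grip": 1,"x": 0,"y": 0,"z": 0.114,"rx": 0,"ry": 0,"rz": 0},{"grip": 0.6,"x": 0,"y": 0,"z": 0.114,"rx": 0,"ry": 0,"rz": 0},{"grip": 0.6,"x": 0,"y": 0,"z": 0.114,"rx": 0,"ry": 0,"rz": 0},{"grip": 0.6,"x": 0,"y": 0,"z": 0.114,"rx": 0,"ry": 0,"rz": 0},{"grip": 0.6,"x": 0,"y": 0,"z": -0.1,"rx": 0,"ry": 0,"rz": 0},{"grip": 0.6,"x": 0,"y": 0,"z": -0.4,"rx": 0,"ry": 0,"rz": 0},{"grip": 0.6,"x": 0,"y": 0,"z": -0.7,"rx": 0,"ry": 0,"rz": 0}]'

```text
clock: 44.8
tool_pos: [557.0, -120.5, 182.5]
orientation: [[0.105, 0.994, 0.001], [0.994, -0.105, -0.001], [-0.001, 0.001, -1.0]]
wrist_force: [1.0, 0.5, -0.5]
width: 37.7
```

```bash
python3 g.py 540,-235,180,-6
```

```text
t 44.80 tcp [ 557.  -120.5  182.5] yaw -6.0 F [ 1.   0.5 -0.5] w 37.7 j7 17
540,-235,180,-6 -> x -0.771 y -0.033 z 0.017 | rx 0.002 ry 0.001 rz -0.001
```

>>> play_rows --deltas '[{"grip": 1,"x": -0.25,"y": 0,"z": 0,"rx": 0,"ry": 0,"rz": 0},{"grip": 1,"x": -0.5,"y": 0,"z": 0,"rx": 0,"ry": 0,"rz": 0},{"grip": 1,"x": -0.77,"y": 0,"z": 0,"rx": 0,"ry": 0,"rz": 0},{"grip": 1,"x": -0.77,"y": 0,"z": 0.2,"rx": 0,"ry": 0,"rz": 0},{"grip": 1,"x": -0.77,"y": 0,"z": 0.45,"rx": 0,"ry": 0,"rz": 0},{"grip": 1,"x": -0.77,"y": 0,"z": 0.7,"rx": 0,"ry": 0,"rz": 0},{"grip": 1,"x": -0.77,"y": 0,"z": 0.93,"rx": 0,"ry": 0,"rz": 0},{"grip": 1,"x": -0.77,"y": 0,"z": 0.93,"rx": 0,"ry": 0,"rz": 0},{"grip": 1,"x": -0.77,"y": 0,"z": 0.93,"rx": 0,"ry": 0,"rz": 0},{"grip": 1,"x": -0.77,"y": 0,"z": 0.93,"rx": 0,"ry": 0,"rz": 0}]'

```text
clock: 46.05
tool_pos: [546.2, -236.0, 44.7]
orientation: [[0.105, 0.994, 0.004], [0.994, -0.105, -0.002], [-0.002, 0.004, -1.0]]
wrist_force: [1.0, -0.2, 0.4]
width: 0.4
```

```bash
python3 g.py; python3 ov.py t1; python3 -c "
from h import *
cv2.imwrite('pics/t0.png',optics.get_image('scene')[:,:,::-1])"
```

```text
t 46.05 tcp [ 546.2 -236.    44.7] yaw -6.0 F [ 1.  -0.2  0.4] w 0.4 j7 32
```

View pics/t1_top.png

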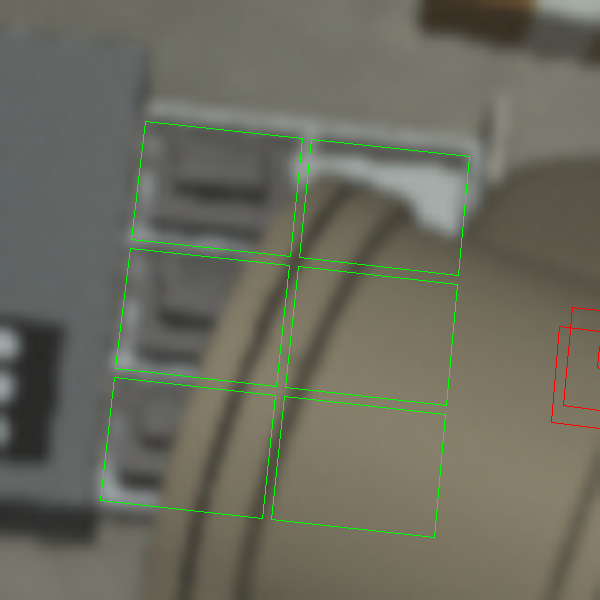

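View pics/t1_scene.png

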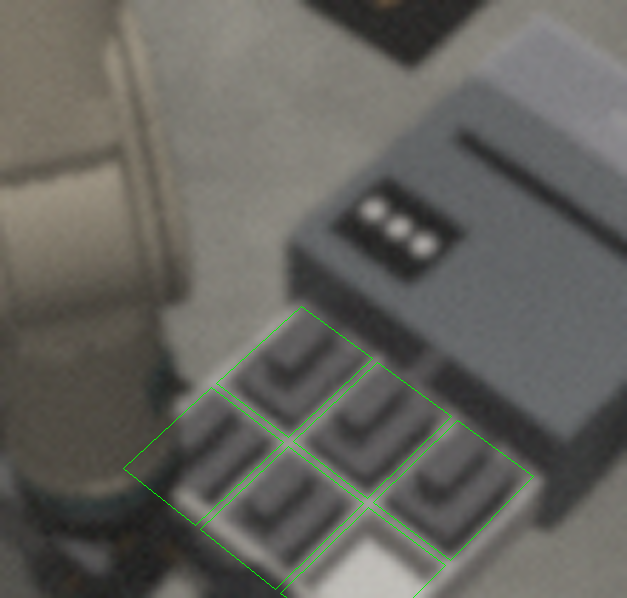

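View pics/t0.png

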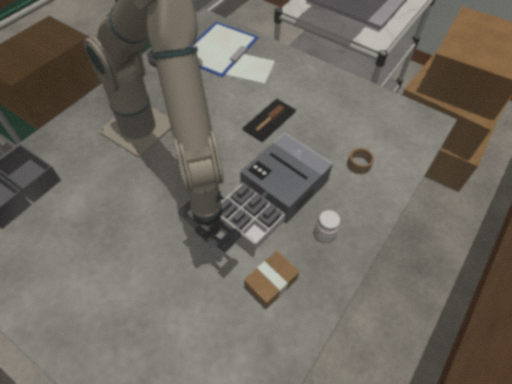

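All five cassettes stand upright in bays. The last front bay is empty, and no loose cassette is left on the bench. I'll push the drawer shut.

>>> play_rows --deltas '[{"grip": 1,"x": 0.2,"y": 0,"z": 0,"rx": 0,"ry": 0,"rz": 0},{"grip": 1,"x": 0.35,"y": 0,"z": 0,"rx": 0,"ry": 0,"rz": 0},{"grip": 1,"x": 0.42,"y": 0,"z": 0,"rx": 0,"ry": 0,"rz": 0},{"grip": 1,"x": 0.5,"y": 0,"z": 0,"rx": 0,"ry": 0,"rz": 0},{"grip": 1,"x": 0.58,"y": 0,"z": 0,"rx": 0,"ry": 0,"rz": 0},{"grip": 1,"x": 0.66,"y": 0,"z": 0,"rx": 0,"ry": 0,"rz": 0},{"grip": 1,"x": 0.74,"y": 0,"z": 0,"rx": 0,"ry": 0,"rz": 0},{"grip": 1,"x": 0.82,"y": 0,"z": 0,"rx": 0,"ry": 0,"rz": 0},{"grip": 1,"x": 0.9,"y": 0,"z": 0,"rx": 0,"ry": 0,"rz": 0},{"grip": 1,"x": 0.98,"y": 0,"z": 0,"rx": 0,"ry": 0,"rz": 0}]'

```text
clock: 47.45
tool_pos: [561.8, -89.1, 44.1]
orientation: [[0.105, 0.994, 0.004], [0.994, -0.105, -0.002], [-0.002, 0.004, -1.0]]
wrist_force: [2.0, -3.9, 1.7]
width: 0.3
```

```bash
python3 g.py; python3 -c "
from h import *
crop('scene',190,110,320,230,5,'u1.png')"
```

```text
t 47.45 tcp [561.8 -89.1  44.1] yaw -6.0 F [ 2.  -3.9  1.7] w 0.3 j7 20
```

View pics/u1.png

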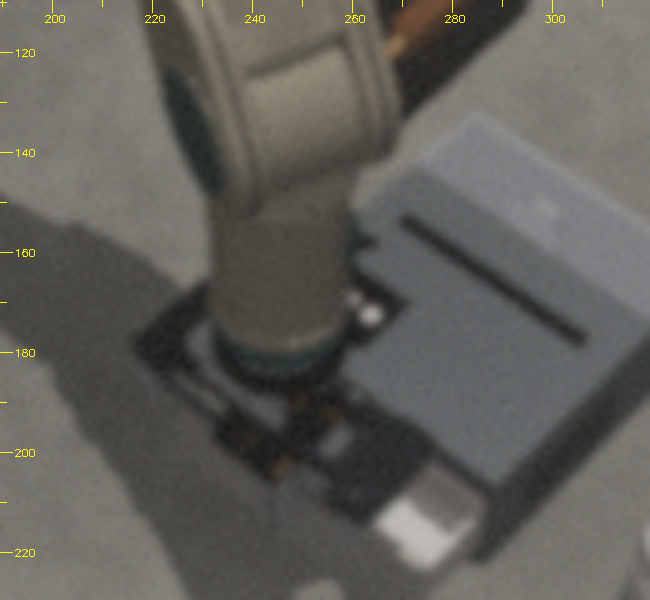

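>>> play_rows --deltas '[{"grip": 1,"x": 0.06,"y": 0,"z": 0,"rx": 0,"ry": 0,"rz": 0},{"grip": 1,"x": 0.12,"y": 0,"z": 0,"rx": 0,"ry": 0,"rz": 0},{"grip": 1,"x": 0.18,"y": 0,"z": 0,"rx": 0,"ry": 0,"rz": 0},{"grip": 1,"x": 0.24,"y": 0,"z": 0,"rx": 0,"ry": 0,"rz": 0},{"grip": 1,"x": 0.3,"y": 0,"z": 0,"rx": 0,"ry": 0,"rz": 0},{"grip": 1,"x": 0.34,"y": 0,"z": 0,"rx": 0,"ry": 0,"rz": 0},{"grip": 1,"x": 0.37,"y": 0,"z": 0,"rx": 0,"ry": 0,"rz": 0},{"grip": 1,"x": 0.4,"y": 0,"z": 0,"rx": 0,"ry": 0,"rz": 0},{"grip": 1,"x": 0.4,"y": 0,"z": 0,"rx": 0,"ry": 0,"rz": 0},{"grip": 1,"x": 0.4,"y": 0,"z": 0,"rx": 0,"ry": 0,"rz": 0}]'

```text
clock: 48.75
tool_pos: [567.6, -26.2, 43.7]
orientation: [[0.102, 0.995, 0.003], [0.995, -0.102, 0.001], [0.001, 0.002, -1.0]]
wrist_force: [2.0, -4.2, -2.4]
width: 0.4
```

>>> play_rows --deltas '[{"grip": 1,"x": 0.007,"y": 0,"z": 0,"rx": 0,"ry": 0,"rz": 0},{"grip": 1,"x": 0.013,"y": 0,"z": 0,"rx": 0,"ry": 0,"rz": 0},{"grip": 1,"x": 0.02,"y": 0,"z": 0,"rx": 0,"ry": 0,"rz": 0},{"grip": 1,"x": 0.027,"y": 0,"z": 0,"rx": 0,"ry": 0,"rz": 0},{"grip": 1,"x": 0.033,"y": 0,"z": 0,"rx": 0,"ry": 0,"rz": 0},{"grip": 1,"x": 0.04,"y": 0,"z": 0,"rx": 0,"ry": 0,"rz": 0},{"grip": 1,"x": 0.04,"y": 0,"z": 0,"rx": 0,"ry": 0,"rz": 0},{"grip": 1,"x": 0.04,"y": 0,"z": 0,"rx": 0,"ry": 0,"rz": 0},{"grip": 1,"x": 0.04,"y": 0,"z": 0,"rx": 0,"ry": 0,"rz": 0},{"grip": 1,"x": 0.04,"y": 0,"z": 0,"rx": 0,"ry": 0,"rz": 0}]'

```text
clock: 50.0
tool_pos: [568.0, -22.4, 43.8]
orientation: [[0.104, 0.995, 0.003], [0.995, -0.104, -0.002], [-0.001, 0.003, -1.0]]
wrist_force: [1.5, -8.7, -0.8]
width: 0.6
```

>>> play_rows --deltas '[{"grip": 1,"x": 0.02,"y": 0,"z": 0,"rx": 0,"ry": 0,"rz": 0},{"grip": 1,"x": 0.03,"y": 0,"z": 0,"rx": 0,"ry": 0,"rz": 0},{"grip": 1,"x": 0.04,"y": 0,"z": 0,"rx": 0,"ry": 0,"rz": 0},{"grip": 1,"x": 0.045,"y": 0,"z": 0,"rx": 0,"ry": 0,"rz": 0},{"grip": 1,"x": 0.05,"y": 0,"z": 0,"rx": 0,"ry": 0,"rz": 0},{"grip": 1,"x": 0.055,"y": 0,"z": 0,"rx": 0,"ry": 0,"rz": 0},{"grip": 1,"x": 0.055,"y": 0,"z": 0,"rx": 0,"ry": 0,"rz": 0},{"grip": 1,"x": 0.055,"y": 0,"z": 0,"rx": 0,"ry": 0,"rz": 0},{"grip": 1,"x": 0.055,"y": 0,"z": 0,"rx": 0,"ry": 0,"rz": 0},{"grip": 1,"x": 0.055,"y": 0,"z": 0,"rx": 0,"ry": 0,"rz": 0}]'

```text
clock: 51.25
tool_pos: [568.0, -22.4, 43.9]
orientation: [[0.109, 0.994, 0.002], [0.994, -0.109, -0.011], [-0.01, 0.004, -1.0]]
wrist_force: [0.2, -19.6, -0.9]
width: 0.6
```

It stopped hard at 20 N, so I'll back off and see whether the drawer stays shut.

>>> play_rows --deltas '[{"grip": 1,"x": -0.05,"y": 0,"z": 0,"rx": 0,"ry": 0,"rz": 0},{"grip": 1,"x": -0.1,"y": 0,"z": 0,"rx": 0,"ry": 0,"rz": 0},{"grip": 1,"x": -0.2,"y": 0,"z": 0,"rx": 0,"ry": 0,"rz": 0},{"grip": 1,"x": -0.4,"y": 0,"z": 0,"rx": 0,"ry": 0,"rz": 0},{"grip": 1,"x": -0.7,"y": 0,"z": -0.1,"rx": 0,"ry": 0,"rz": 0},{"grip": 1,"x": -1,"y": 0,"z": -0.4,"rx": 0,"ry": 0,"rz": 0},{"grip": 1,"x": -1,"y": -0.3,"z": -0.7,"rx": 0,"ry": 0,"rz": 0},{"grip": 1,"x": -1,"y": -0.6,"z": -1,"rx": 0,"ry": 0,"rz": 0},{"grip": 1,"x": -1,"y": -0.9,"z": -1,"rx": 0,"ry": 0,"rz": 0},{"grip": 1,"x": -1,"y": -0.9,"z": -1,"rx": 0,"ry": 0,"rz": 0}]'

```text
clock: 52.5
tool_pos: [413.3, -154.1, 195.5]
orientation: [[0.11, 0.994, 0.001], [0.994, -0.11, -0.008], [-0.008, 0.001, -1.0]]
wrist_force: [0.8, 0.2, -0.5]
width: 0.3
```

```bash
python3 g.py; python3 -c "
from h import *
cv2.imwrite('pics/v0.png',optics.get_image('scene')[:,:,::-1])
crop('top',105,115,265,280,3.6,'v1.png')
crop('scene',230,90,390,210,5,'v2.png')"
```

```text
t 52.50 tcp [ 413.3 -154.1  195.5] yaw -6.3 F [ 0.8  0.2 -0.5] w 0.3 j7 24
```

View pics/v0.png

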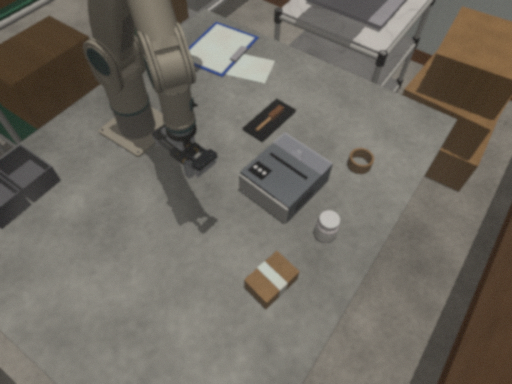

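View pics/v1.png

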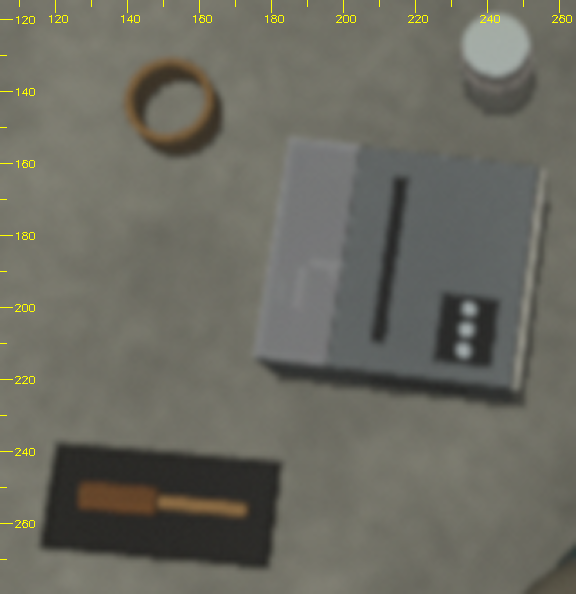

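View pics/v2.png

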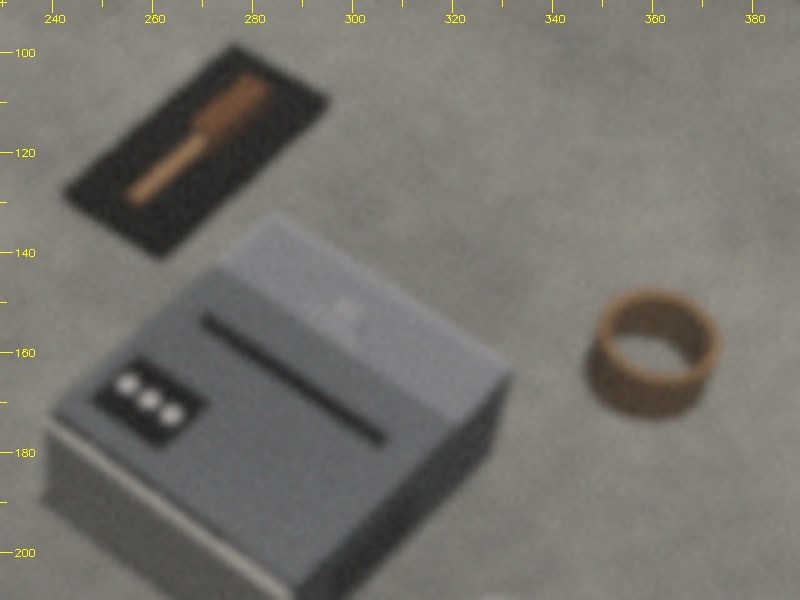

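```bash
python3 - <<'E'
from h import *
a=cv2.imread('pics/top0.png').astype(float);b=optics.get_image('top')[:,:,::-1].astype(float)
d=np.abs(a-b).max(2)
print('front edge/latch region diff mean',d[155:225,175:262].mean(),d[155:225,245:262].mean(),'ref bench',d[180:230,120:170].mean())
print(r.sense()['wrist_force'])
r.sign_off()
E
```

```text
front edge/latch region diff mean 2.3673234811165846 2.361344537815126 ref bench 2.5868
[0.88397    0.16320677 0.41896502]
the job is handed in; nothing more can be done
```

I released the drawer with the pin, loaded it, pushed it shut and handed the job in. No verdict was given.

- **Release:** I poked the dowel through the release hole. A picture then showed the drawer sprung fully out.
- **Pin:** It lies flat inside its tray in both final views.
- **Cassettes:** All three loose ones (no fourth was present) went into empty bays, gripped by their tabs. The two already in the drawer stayed in their bays. A picture just before closing showed all five upright.
- **Closing:** I pushed the drawer to its end stop, where the force reached about 20 N. It stayed shut after I backed off.

**Last checks:** The machine's front edge and latch window match the starting picture to within noise. The roll, jar and carton look unmoved, and the arm is clear. No check failed. I noticed no knocked cassette and no slackened grip. The latch and drawer readings are not exposed, so those two are judged from pictures and force only.

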